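# Unload and close the straightening die

## Robot

A 6-joint arm with a two-finger parallel gripper is mounted at the origin on the work surface. World frame = base frame: x ahead of the robot, y to its left, z up, the work surface at z = 0. Lengths are in m, angles in rad, forces in N, time in s.
With the tool pointing down it reaches from about 0.375 to 0.975 m from the base axis. Payload 3.8 kg.
Tool frame: the origin (TCP) lies at the very end of the fingers, on their centre line; the grasp point (between the pads) lies 19 mm behind it (bot.grip_point_offset is the distance from the TCP to the grasp point, in m); z points along the fingers, x is the direction in which the jaws open and shut, and the axes are right-handed (so a half turn about z gives the same grasp; the last joint's range is limited). The gripper opens to 85 mm and grips with 20 to 120 N. Pads are 22 mm wide; open, the fingers measure 114 mm over their backs; the gripper's body (76 mm by 85 mm) begins 54 mm behind the grasp point. The pads swing forward as they close: fully open they stand 13 mm farther back than shut.
Start: joints at [-1.253, 0.264, 1.604, -0, 1.274, -0.037], TCP at [0.234, -0.633, 0.231] pointing down, gripper open.
Joint ranges: [-2.63, 2.63], [-0.94, 2.18], [0.31, 2.57], [-1.31, 4.45], [0, 2.66], [-2.55, 2.55]. Speed limits (rad/s): [2.57, 2.57, 3.14, 3.14, 3.14, 3.14].

## Interface

Orientations are given as a rotation vector (axis times angle).
In Python, from workcell import bot, read_camera gives the robot as it stands.
- The arm moves only by the tool arm_command, never from a script. Its argument "rows" is a list of rows, each an object with "delta_rot": the turn, a rotation vector about the tool's x, y, z in rad, a list of three; "xyz": the shift along the tool's x, y, z in m, a list of three; "gripper": the finger opening in m, from 0 to 0.0854. A call has 1 to 12 rows; each row shifts and turns the commanded pose from where the row before left it, along the tool's axes as they then stand; what a row does not reach is not made up. A row lasts 1/10 s, in which the tool goes at most 50 mm and 8.59 degrees, less where a joint would pass 70% of its speed; a pose out of reach is approached as far as the arm can. A call is refused whole if a number of a shift passes 0.05 or a number of a turn 0.15, either way. A call with a gripper value outside its range is refused whole. The fingers move at their own pace and stop on an object; "force" is the grip in N (left out, the last holds). Time passes only in rows, so rows that do not move let the fingers close. It gives the time, the measured TCP pose, the force and the opening at its end, in the units of the state.
- bot.read_state(): the state, without advancing time (a new reading comes with each control period).
- read_camera(name): name is "scene" or "top" or "wrist"; returns a dict with "pixels" (384x512x3 uint8, red, green, blue), "range_z" (384x512 float32, m along the optical axis (not along the pixel's ray), 0 where there is no reading), "intrinsics" (3x3 intrinsics, pixels), "camera_from_world" (4x4, takes a point from world to camera coordinates). Camera axes: x right, y up, looking along -z (the intrinsics and any distortion apply to the point x, -y, -z); pixel columns grow to the right and rows downward; lengths in m; the calibration is good to about 2 mm. A picture is of the moment at which its call begins.
- bot.finish_job(): hands the job in, once; it reports no verdict.
The state is a dict: "time": time; "q": joint angles; "joint_vel": joint speeds; "joint_torque": joint torques, N m; "tool_pos": TCP position; "tcp_rot": TCP orientation; "wrist_force": force on the tool from outside, world axes, zero at the start; "torque": the same for the moment, N m; "width": opening from 0.0 (shut) to 1.0 (fully open).
Only numpy, scipy, OpenCV 4.12 (cv2) and the standard library are available. Lean on these libraries where they do the work, as an engineer would, in place of code of your own. Each camera call takes 0.05 s, during which the arm holds its last target.

## Task

Take the two hinge pins out of the lower half of the die set and lay each in the bin that matches the colour of its head, without dropping it in from a height. Then close the empty die set for storage: lower the top shoe over the two guide posts, gently and without letting it drop, until it rests flush on the block, and let go of it. Leave the other things on the bench where they are.

Things in the scene. Friction and masses are not known exactly. Their poses are not given: they have to be found in the camera images.
- die_face (a point): Lower half of the straightening die set, fixed: dark base plate 110 x 210 x 20 mm, on it a bright steel block 60 (x) x 112 (y) mm with its flat top face 50 mm above the bench, and two upright posts. Point: centre of that face; z up, y from post to post. Two 90 degree V-grooves, 18 mm wide, run along x at y = +29 and -29 mm; a hinge pin lies in each.
- post_a (a point): Centre of the top of the guide post at y = +76 mm of die_face: round, 14 mm diameter, its top 45 mm above the block's face, the last 10 mm tapered to a 6 mm nose.
- post_b (a point): Centre of the top of the other guide post, alike, at y = -76 mm of die_face.
- shoe_tenon (a point): Top shoe (upper half of the die set), loose, flat on the bench: aluminium plate 70 (x) x 190 (y) x 12 mm, 0.6 to 1 kg, with a square dark steel tenon 32 x 32 mm, 45 mm tall, upright in the middle of its top, to hold it by. Point: centre of the tenon, 34.5 mm above the plate's underside; z up, y along the plate. It may go on either way round.
- shoe_under (a point): Centre of the underside of the top shoe's plate (axes as shoe_tenon). Two 16 mm through holes with brass-coloured rims, at y = +76 and -76 mm, take the guide posts. When closed, this point coincides with die_face.
- top_shoe: The top shoe as a whole; origin at the centre of its underside, same as shoe_under.
- pin_yellow_mid (a point): Steel hinge pin with yellow head, loose, 0.27 to 0.43 kg, lying in either V-groove, head away from the robot. Shank 24 mm diameter, x = -52 to +32 mm; head 36 mm diameter, x = +32 to +42 mm. Point: on its axis at the balance point, where to grip across the shank; 8 mm above the block's face, the shank 20 mm proud of it. x towards the head, z up as it lies in the die.
- pin_yellow: The yellow-headed pin as a whole; same origin and axes as pin_yellow_mid.
- pin_blue_mid (a point): Steel hinge pin with blue head, loose, 0.27 to 0.43 kg, lying in either V-groove, head away from the robot. Shank 24 mm diameter, x = -52 to +32 mm; head 36 mm diameter, x = +32 to +42 mm. Point: on its axis at the balance point, where to grip across the shank; 8 mm above the block's face, the shank 20 mm proud of it. x towards the head, z up as it lies in the die.
- pin_blue: The blue-headed pin as a whole; same origin and axes as pin_blue_mid.
- bin_yellow: Open steel bin painted yellow, standing loose on the bench, 0.9 kg; 120 (x) x 160 (y) mm outside, 42 mm high, walls and floor 3 mm. Origin: centre of its underside, z up, y along its length. The two bins may have changed places.
- bin_blue: Open steel bin painted blue, standing loose on the bench, 0.9 kg; 120 (x) x 160 (y) mm outside, 42 mm high, walls and floor 3 mm. Origin: centre of its underside, z up, y along its length. The two bins may have changed places.
- pin_plain_mid (a point): Bystander: an unpainted hinge pin like the others, standing on its head on the bench; the point is on its axis, 42 mm above the bench.
- hammer_grip (a point): Bystander: hand hammer, 310 mm long, lying on the bench farther out than the top shoe; point on its handle.
- wire_brush_grip (a point): Bystander: wire brush, 250 mm long, 38 mm high, wooden back and brass wire, lying on its wire near the robot; point at its middle.
- paste_tin: Bystander: round green tin with a steel lid, 64 mm diameter, 45 mm high; origin at the centre of its underside.
- wrench_grip (a point): Bystander: steel spanner, 200 mm long, lying on the bench; point on its handle.
- tongs: Bystander: flat-jaw forge tongs, 300 mm long, 16 mm high, lying on the bench; origin at the rivet on the bench.
- centre_punch: Bystander: steel centre punch, square shank 14 mm, 105 mm long, lying on the bench; origin under the middle of its shank.
Not all that is in view belongs to the job. What is shaped like the pin_yellow but pink or turquoise is not meant.

How it is judged:
On the way, in this order (a step that is already met when the one before it is completed fails the run):
1. each pin lies in the bin of its colour, let go (x of pin_yellow_mid in the frame of bin_yellow between -0.056 and 0.056 m and y of pin_yellow_mid in the frame of bin_yellow between -0.076 and 0.076 m and z of pin_yellow_mid in the frame of bin_yellow below 0.04 m and x of pin_blue_mid in the frame of bin_blue between -0.056 and 0.056 m and y of pin_blue_mid in the frame of bin_blue between -0.076 and 0.076 m and z of pin_blue_mid in the frame of bin_blue below 0.04 m and contact force between each of pin_yellow, pin_blue and the fingers below 0.05 N), for 0.2 s.
2. the top shoe is down over both posts, flush on the block (horizontal distance between shoe_under and die_face below 0.004 m and z of shoe_under in the frame of die_face between -0.003 and 0.0025 m and angle between the z axis of shoe_under and the z axis of die_face, either way round below 0.025 rad and angle between the y axis of shoe_under and the y axis of die_face, either way round below 0.05 rad), for 0.2 s.
At the end, for the whole second after the job is handed in: Each pin lies inside the bin of its colour (middle below 40 mm above the bin's underside); the top shoe rests flush on the lower die over both posts (centre within 4 mm, height 2.5 mm, tilt 0.025 rad, line 0.05 rad); all at rest (under 30 mm/s) and let go (all of step 2 and x of pin_yellow_mid in the frame of bin_yellow between -0.056 and 0.056 m and y of pin_yellow_mid in the frame of bin_yellow between -0.076 and 0.076 m and z of pin_yellow_mid in the frame of bin_yellow below 0.04 m and x of pin_blue_mid in the frame of bin_blue between -0.056 and 0.056 m and y of pin_blue_mid in the frame of bin_blue between -0.076 and 0.076 m and z of pin_blue_mid in the frame of bin_blue below 0.04 m and linear speed of each of pin_yellow, pin_blue, top_shoe below 0.03 m/s and contact force between top_shoe and the fingers below 0.05 N); the robot touches nothing.
It fails at once if the top shoe drops down the guide posts (faster than 0.4 m/s) (linear speed of top_shoe above 0.4 m/s and horizontal distance between shoe_under and die_face below 0.02 m and z of shoe_under in the frame of die_face below 0.045 m).
It fails at once if the yellow pin is dropped into a bin from more than about 6 cm (linear speed of pin_yellow above 1.1 m/s and height (world z) of pin_yellow_mid below 0.05 m).
It fails at once if the blue pin is dropped into a bin from more than about 6 cm (linear speed of pin_blue above 1.1 m/s and height (world z) of pin_blue_mid below 0.05 m).
It fails at once if another thing on the bench (plain pin, hammer, brush, tin, spanner, tongs, punch) moved more than 30 mm (distance of any of pin_plain_mid, hammer_grip, wire_brush_grip, paste_tin, wrench_grip, tongs, centre_punch from where it was at the start of the episode above 0.03 m).
It also fails if it takes over 72 s, if anything falls off the work surface, if the arm or the gripper's body presses on something with over 40 N, if the wrist force passes 120 N, or if a joint passes its speed limit or range.

## Working session

There is one attempt and no reset: what is moved stays moved. The work goes in short steps, Python scripts to look and compute and a tool call to move; the robot and the scene stay as the last step left them, time stands still between calls to the robot, and variables do not carry over. Pictures are saved under pics/ and viewed, and the job is handed in when it is done.

Besides the shell and the picture viewer there is one more tool, called by a JSON object that holds its "api" and its "payload". arm_command: Moves the arm, as the interface text tells. Its arguments: {"type":"object","properties":{"rows":{"type":"array","items":{"type":"object","properties":{"delta_rot":{"type":"array","items":{"type":"number"}},"xyz":{"type":"array","items":{"type":"number"}},"gripper":{"type":"number"}}}},"force":{"type":"number"}},"required":["rows"]}

```bash
ls; mkdir -p pics
python3 - <<'E'
from workcell import bot, read_camera
import cv2, numpy as np
print(bot.read_state(), bot.grip_point_offset)
for n in ["scene","top"]:
    d=read_camera(n); np.savez(f"{n}0.npz",**d)
    cv2.imwrite(f"pics/{n}0.png",cv2.resize(d["pixels"][:,:,::-1],(800,600),interpolation=cv2.INTER_CUBIC))
    print(d["intrinsics"],d["camera_from_world"])
E
```

```text
pics
{'time': 0.0, 'q': array([-1.25289199e+00,  2.64773214e-01,  1.60538407e+00, -2.31666718e-05,
        1.27371585e+00, -3.68730098e-02]), 'joint_vel': array([ 5.46382623e-04, -3.24064462e-04,  2.02422542e-04,  3.13271475e-04,
        8.77423975e-05, -3.64103367e-04]), 'joint_torque': array([-1.05688399e-03, -5.15114307e+01, -3.67317259e+01, -1.94145014e-04,
        1.29094213e-02, -7.57029596e-06]), 'tool_pos': array([ 0.2342585 , -0.63225498,  0.22994309]), 'tcp_rot': array([-2.57747184,  1.79380461,  0.00288243]), 'wrist_force': array([0.15534915, 0.02097009, 0.70199874]), 'torque': array([-0.01689546,  0.02798153,  0.02686821]), 'width': 0.9965908404777721} 0.0187
[[494.71255067   0.         252.63834314]
 [  0.         494.71255067 188.73593526]
 [  0.           0.           1.        ]] [[-0.83186412  0.55495696  0.00498504  0.42822899]
 [-0.3104947  -0.47282991  0.82463623  0.08715322]
 [ 0.4599947   0.68443747  0.56564143 -1.81097986]
 [ 0.          0.          0.          1.        ]]
[[414.7501375    0.         252.58875377]
 [  0.         414.7501375  190.15568667]
 [  0.           0.           1.        ]] [[-0.01605551 -0.99983177 -0.00886839  0.02410733]
 [ 0.9919642  -0.01704116  0.12536598 -0.5179317 ]
 [-0.12549602 -0.00678431  0.99207093 -1.4223713 ]
 [ 0.          0.          0.          1.        ]]
```

View pics/scene0.png

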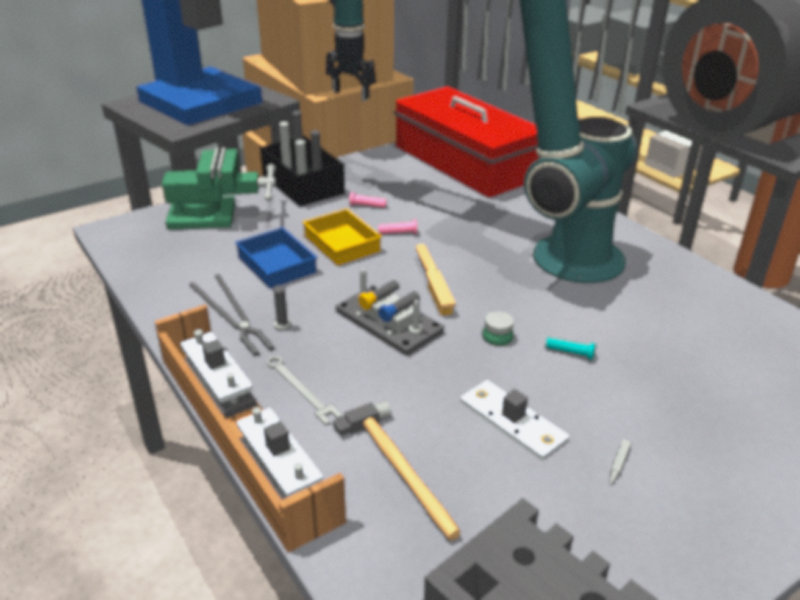

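View pics/top0.png

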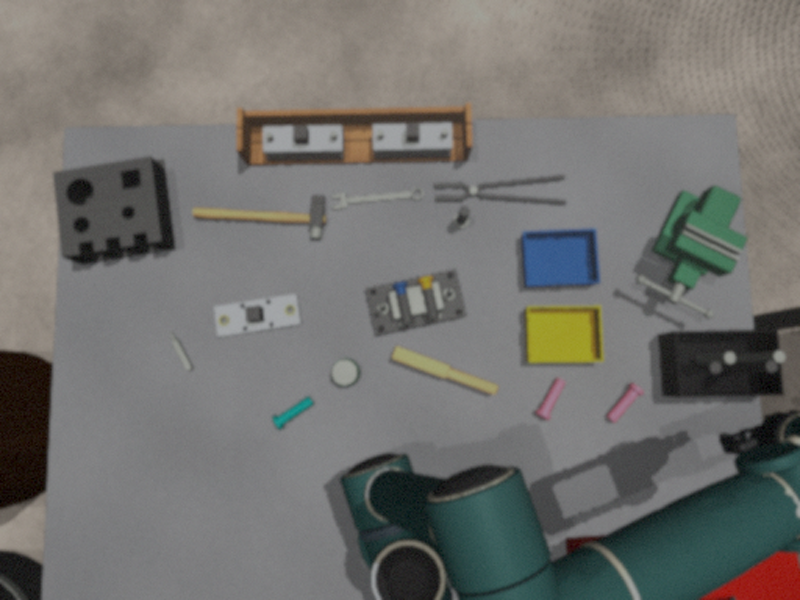

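Scene: the die is at about (415,300) in the top view, with the blue head left and the yellow head right. The shoe is at (255,315), the blue bin at (560,258) and the yellow bin at (563,335). Next I'll measure them from the depth images.

```bash
cat > h.py <<'E'
import numpy as np, cv2
from scipy.spatial.transform import Rotation as R
def cloud(d):
    K=d["intrinsics"];Z=d["range_z"];v,u=np.mgrid[0:Z.shape[0],0:Z.shape[1]]
    P=np.stack([(u-K[0,2])/K[0,0]*Z,-(v-K[1,2])/K[1,1]*Z,-Z],-1)
    T=np.linalg.inv(d["camera_from_world"])
    W=P@T[:3,:3].T+T[:3,3]; W[Z==0]=np.nan
    return W
def proj(d,p):
    p=np.atleast_2d(p);T=d["camera_from_world"];c=p@T[:3,:3].T+T[:3,3];K=d["intrinsics"]
    return np.stack([K[0,0]*c[:,0]/-c[:,2]+K[0,2],K[1,1]*c[:,1]/c[:,2]+K[1,2]],-1)
def rect(pts):
    r=cv2.minAreaRect((pts[:,:2]*1000).astype(np.float32)); return r
E
python3 - <<'E'
from h import *
d=dict(np.load("top0.npz"));W=cloud(d);px=d["pixels"]
hsv=cv2.cvtColor(px,cv2.COLOR_RGB2HSV)
x,y,z=W[...,0],W[...,1],W[...,2]
def sub(px0,px1): # region in 800x600 coords
    m=np.zeros(z.shape,bool); s=512/800; m[int(px0[1]*s):int(px1[1]*s),int(px0[0]*s):int(px1[0]*s)]=1; return m
print("bench z",np.nanmedian(z[sub((250,350),(320,390))]),np.nanmedian(z[sub((500,180),(520,300))]))
for n,a,b in [("die",(350,255),(480,345)),("shoe",(200,280),(310,350)),("blue",(510,220),(610,300)),("yel",(515,295),(615,375))]:
    m=sub(a,b)&(z>0.006); P=W[m]; print(n,m.sum(),"rect",rect(P),"mean",P.mean(0))
    print("  z hist",np.histogram(P[:,2],bins=np.arange(0,0.12,0.006))[0])
m=sub((350,255),(480,345))
for lo,hi in[(.044,.056),(.064,.075),(.085,.1)]:
    mm=m&(z>lo)&(z<hi);print(lo,mm.sum(),W[mm].mean(0)); print(np.round(W[mm][:60:3],3).tolist() if mm.sum()<100 else rect(W[mm]))
E
```

```text
bench z -0.0005765786687126351 -0.0007998190095095392
die 1887 rect ((518.5228881835938, -28.035903930664062), (293.4858703613281, 201.32791137695312), 89.07567596435547) mean [ 0.50610338 -0.02998656  0.03602155]
  z hist [  0  74 308 582 142  10   4 104 209  38 134 197  55   7  10  10   3   0
   0]
shoe 1033 rect ((488.07293701171875, 339.01409912109375), (245.65687561035156, 154.01419067382812), 87.90711975097656) mean [0.48435419 0.32958596 0.01595833]
  z hist [  0 511 393  18   7   5   5   6  22  57   9   0   0   0   0   0   0   0
   0]
blue 676 rect ((607.68408203125, -363.338623046875), (221.2601318359375, 191.6186981201172), 85.94286346435547) mean [ 0.60536927 -0.36752411  0.02618044]
  z hist [  0 218  46  51  38  42 143 131   7   0   0   0   0   0   0   0   0   0
   0]
yel 641 rect ((429.84600830078125, -361.4120788574219), (221.33590698242188, 180.3525390625), 84.05612182617188) mean [ 0.43661488 -0.36730027  0.02526892]
  z hist [  0 244  46  33  20  23 125 140  10   0   0   0   0   0   0   0   0   0
   0]
0.044 321 [ 0.50802961 -0.02993303  0.04942015]
((500.43548583984375, -29.464263916015625), (79.1960678100586, 158.40127563476562), 7.967472076416016)
0.064 301 [ 0.5087116  -0.03082751  0.06861117]
((508.7994384765625, -32.033897399902344), (117.427490234375, 119.0439453125), 49.17267608642578)
0.085 21 [ 0.5078711  -0.02650797  0.09042674]
[[0.526, -0.101, 0.096], [0.523, -0.098, 0.088], [0.522, -0.107, 0.097], [0.52, -0.105, 0.086], [0.499, 0.041, 0.085], [0.495, 0.038, 0.087], [0.491, 0.041, 0.094]]
```

```bash
cat >> h.py <<'E'
def plan(target,yaw=None,s=None):
    """yaw = heading of tool x axis (mod pi); prints tool-frame total shift & z turn to apply, assuming tool down"""
    from workcell import bot
    s=s or bot.read_state(); M=R.from_rotvec(s["tcp_rot"]).as_matrix()
    cur=np.arctan2(M[1,0],M[0,0])
    print("t",round(s["time"],2),"tcp",np.round(s["tool_pos"],4),"xhead",round(cur,4),"tilt z",np.round(M[:,2],4),"q",np.round(s["q"],2))
    out=M.T@(np.array(target)-s["tool_pos"]); print("tool shift",np.round(out,4),"norm",np.linalg.norm(out).round(3))
    if yaw is not None:
        dy=(yaw-cur+np.pi/2)%np.pi-np.pi/2
        print("turn about tool z:",round(-dy,4), "alt",round(-dy+np.pi,3),round(-dy-np.pi,3))
E
python3 - <<'E'
from h import *
from workcell import bot,read_camera
d=read_camera("wrist");T=np.linalg.inv(d["camera_from_world"]);s=bot.read_state()
M=R.from_rotvec(s["tcp_rot"]).as_matrix()
print("cam in tool",np.round(M.T@(T[:3,3]-s["tool_pos"]),3)); print(np.round(M.T@T[:3,:3],3)); print(d["intrinsics"]); print(np.round(M,3))
plan([0.46,-0.03,0.33],np.deg2rad(100.5))
E
```

```text
cam in tool [ 0.001 -0.085 -0.142]
[[ 1.    -0.     0.001]
 [-0.    -0.945 -0.327]
 [ 0.001  0.327 -0.945]]
[[317.15938371   0.         256.22162205]
 [  0.         317.15938371 189.93145521]
 [  0.           0.           1.        ]]
[[ 0.347 -0.938 -0.001]
 [-0.938 -0.347  0.002]
 [-0.002 -0.    -1.   ]]
t 0.15 tcp [ 0.2343 -0.6324  0.2302] xhead -1.216 tilt z [-6.0e-04  1.7e-03 -1.0e+00] q [-1.25  0.26  1.61 -0.    1.27 -0.04]
tool shift [-0.4867 -0.4209 -0.0989] norm 0.651
turn about tool z: 0.1715 alt 3.313 -2.97
```

Run:
```python
from h import *
plan([0.50,-0.33,0.28],-1.387)
plan([0.505,-0.03,0.27],-1.387)
```

```text
t 0.15 tcp [ 0.2343 -0.6324  0.2302] xhead -1.216 tilt z [-6.0e-04  1.7e-03 -1.0e+00] q [-1.25  0.26  1.61 -0.    1.27 -0.04]
tool shift [-0.1914 -0.3542 -0.0494] norm 0.406
turn about tool z: 0.171 alt 3.313 -2.971
t 0.15 tcp [ 0.2343 -0.6324  0.2302] xhead -1.216 tilt z [-6.0e-04  1.7e-03 -1.0e+00] q [-1.25  0.26  1.61 -0.    1.27 -0.04]
tool shift [-0.4709 -0.4631 -0.0389] norm 0.662
turn about tool z: 0.171 alt 3.313 -2.971
```

{"api": "arm_command", "payload": {"rows": [{"xyz": [-0.02, -0.036, -0.01], "gripper": 0.04}, {"xyz": [-0.02, -0.036, -0.01]}, {"xyz": [-0.02, -0.036, -0.005]}, {"xyz": [-0.02, -0.036, -0.005]}, {"xyz": [-0.02, -0.036, -0.005]}, {"xyz": [-0.02, -0.036, -0.005]}, {"xyz": [-0.02, -0.036, -0.005]}, {"xyz": [-0.02, -0.036, -0.005]}, {"xyz": [-0.02, -0.036, 0]}, {"xyz": [-0.01, -0.03, 0]}, {"xyz": [0, 0, 0]}, {"xyz": [0, 0, 0]}]}}

```text
invalid input
```

```bash
cat >> h.py <<'E'
def shot(n,tag):
    from workcell import read_camera
    d=read_camera(n); np.savez(f"{n}{tag}.npz",**d)
    cv2.imwrite(f"pics/{n}{tag}.png",cv2.resize(d["pixels"][:,:,::-1],(800,600),interpolation=cv2.INTER_CUBIC)); return d
E
python3 - <<'E'
from h import *
shot("wrist","1")
plan([0.505,-0.03,0.27],-1.387)
E
```

```text
t 0.2 tcp [ 0.2343 -0.6325  0.2304] xhead -1.216 tilt z [-4.0e-04  1.4e-03 -1.0e+00] q [-1.25  0.26  1.6   0.    1.27 -0.04]
tool shift [-0.471  -0.4631 -0.0389] norm 0.662
turn about tool z: 0.171 alt 3.313 -2.971
```

View pics/wrist1.png

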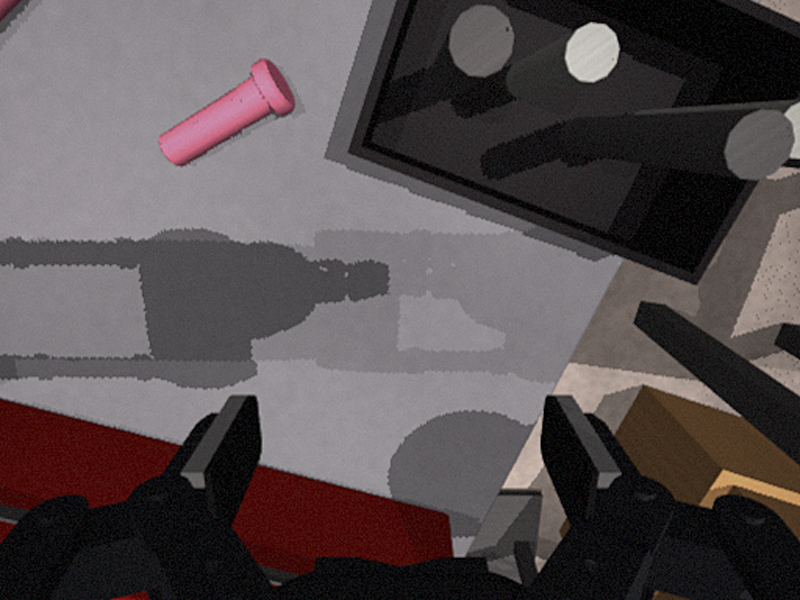

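The move was refused, probably because some rows left out keys. I'll resend it with every key in each row. The wrist picture shows only the starting corner: a pink pin and the stock box.

{"api": "arm_command", "payload": {"rows": [{"xyz": [-0.02, -0.036, -0.01], "delta_rot": [0, 0, 0], "gripper": 0.04}, {"xyz": [-0.02, -0.036, -0.01], "delta_rot": [0, 0, 0], "gripper": 0.04}, {"xyz": [-0.02, -0.036, -0.005], "delta_rot": [0, 0, 0], "gripper": 0.04}, {"xyz": [-0.02, -0.036, -0.005], "delta_rot": [0, 0, 0], "gripper": 0.04}, {"xyz": [-0.02, -0.036, -0.005], "delta_rot": [0, 0, 0], "gripper": 0.04}, {"xyz": [-0.02, -0.036, -0.005], "delta_rot": [0, 0, 0], "gripper": 0.04}, {"xyz": [-0.02, -0.036, -0.005], "delta_rot": [0, 0, 0], "gripper": 0.04}, {"xyz": [-0.02, -0.036, -0.005], "delta_rot": [0, 0, 0], "gripper": 0.04}, {"xyz": [-0.02, -0.036, 0], "delta_rot": [0, 0, 0], "gripper": 0.04}, {"xyz": [-0.01, -0.03, 0], "delta_rot": [0, 0, 0], "gripper": 0.04}, {"xyz": [0, 0, 0], "delta_rot": [0, 0, 0], "gripper": 0.04}, {"xyz": [0, 0, 0], "delta_rot": [0, 0, 0], "gripper": 0.04}]}}

```text
time: 1.4
tool_pos: [0.5006, -0.3313, 0.281]
tcp_rot: [2.58, -1.792, -0.001]
wrist_force: [0.0, -0.2, 0.8]
width: 0.467
```

Run:
```python
from h import *
shot("wrist","2")
plan([0.505,-0.03,0.27],-1.387)
```

```text
t 1.45 tcp [ 0.5   -0.332  0.281] xhead -1.2155 tilt z [-1.e-03 -1.e-04 -1.e+00] q [-0.63  0.1   1.71 -0.    1.34  0.59]
tool shift [-0.2814 -0.1097  0.0109] norm 0.302
turn about tool z: 0.1715 alt 3.313 -2.97
```

View pics/wrist2.png

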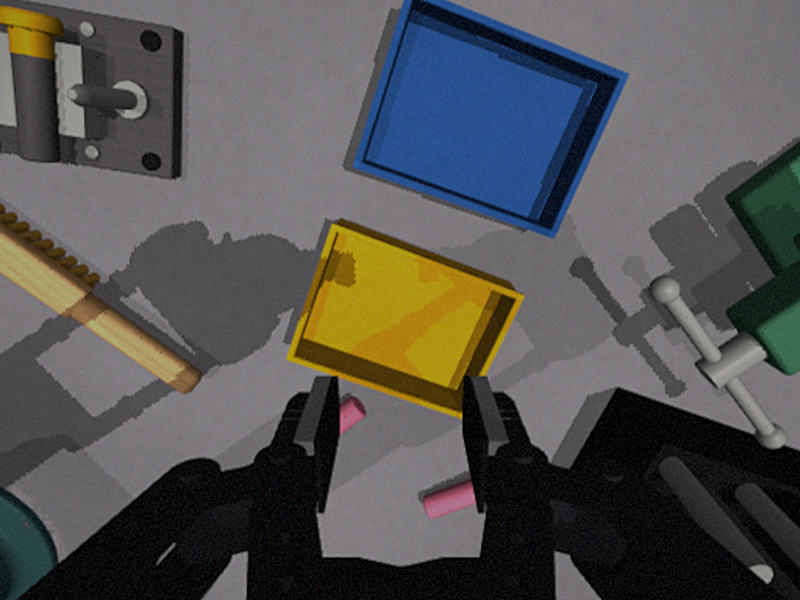

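Both bins are fully in view: blue at about (490,115) and yellow at about (405,315) in the 800x600 picture. I'll fit their rims from depth.

```bash
cat > bins.py <<'E'
from h import *
def bins(d):
    W=cloud(d);hsv=cv2.cvtColor(d["pixels"],cv2.COLOR_RGB2HSV);z=W[...,2];y=W[...,1]
    out={}
    for n,(a,b) in dict(blue=(100,120),yellow=(20,32)).items():
        m=(hsv[...,0]>=a)&(hsv[...,0]<=b)&(hsv[...,1]>140)&(z>0.037)&(z<0.047)&(y<-0.2)&(y>-.5)
        m=cv2.morphologyEx(m.astype(np.uint8),cv2.MORPH_OPEN,np.ones((2,2)))>0
        P=W[m]; P=P[np.all(np.abs(P-np.median(P,0))<0.13,1)]; r=rect(P); print(n,m.sum(),r,"z",np.median(P[:,2]))
        out[n]=r
    return out
if __name__=="__main__": bins(dict(np.load("wrist2.npz")))
E
python3 bins.py
python3 - <<'E'
from h import *
plan([0.50,-0.03,0.27],-1.387)
E
```

```text
blue 2621 ((0.0, 0.0), (0.0, 0.0), 0.0) z nan
yellow 1760 ((0.0, 0.0), (0.0, 0.0), 0.0) z nan
t 1.45 tcp [ 0.5   -0.332  0.281] xhead -1.2155 tilt z [-1.e-03 -1.e-04 -1.e+00] q [-0.63  0.1   1.71 -0.    1.34  0.59]
tool shift [-0.2831 -0.105   0.0109] norm 0.302
turn about tool z: 0.1715 alt 3.313 -2.97
  return _methods._mean(a, axis=axis, dtype=dtype,
  ret = ret.dtype.type(ret / rcount)
```

{"api": "arm_command", "payload": {"rows": [{"xyz": [-0.047, -0.018, 0], "delta_rot": [0, 0, 0], "gripper": 0.04}, {"xyz": [-0.047, -0.018, 0], "delta_rot": [0, 0, 0], "gripper": 0.04}, {"xyz": [-0.047, -0.018, 0], "delta_rot": [0, 0, 0], "gripper": 0.04}, {"xyz": [-0.047, -0.018, 0], "delta_rot": [0, 0, 0], "gripper": 0.04}, {"xyz": [-0.047, -0.018, 0], "delta_rot": [0, 0, 0], "gripper": 0.04}, {"xyz": [-0.047, -0.018, 0.01], "delta_rot": [0, 0, 0.08], "gripper": 0.04}, {"xyz": [0, 0, 0], "delta_rot": [0, 0, 0.09], "gripper": 0.04}, {"xyz": [0, 0, 0], "delta_rot": [0, 0, 0], "gripper": 0.04}, {"xyz": [0, 0, 0], "delta_rot": [0, 0, 0], "gripper": 0.04}]}}

```text
time: 2.35
tool_pos: [0.5036, -0.034, 0.2717]
tcp_rot: [2.417, -2.006, 0.001]
wrist_force: [-0.1, -0.5, 0.5]
width: 0.469
```

Run:
```python
from h import *
shot("wrist","3")
plan([0.505,-0.03,0.27],-1.387)
```

```text
t 2.4 tcp [ 0.5037 -0.0343  0.2717] xhead -1.3863 tilt z [ 3.e-04 -5.e-04 -1.e+00] q [-0.12 -0.09  1.91 -0.    1.32  1.27]
tool shift [-0.004  -0.0021  0.0017] norm 0.005
turn about tool z: 0.0007 alt 3.142 -3.141
```

View pics/wrist3.png

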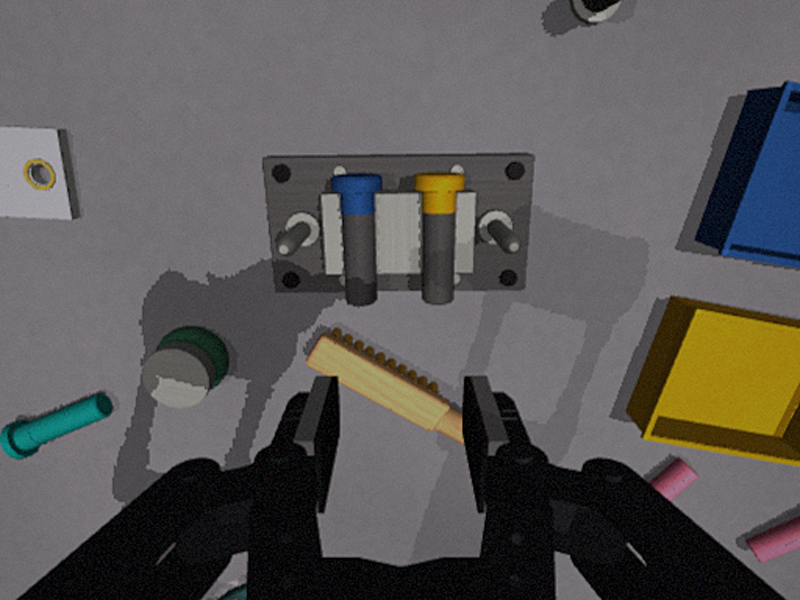

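```bash
sed -i 's/np.ones((2,2)))>0/np.ones((2,2)))>0; m\&=(z>0.037)\&(z<0.047)/' bins.py; python3 bins.py
python3 - <<'E'
from h import *
d=dict(np.load("wrist3.npz"));W=cloud(d);z=W[...,2]; hsv=cv2.cvtColor(d["pixels"],cv2.COLOR_RGB2HSV)
s=512/800
m=np.zeros(z.shape,bool); m[int(145*s):int(310*s),int(255*s):int(545*s)]=1
b=m&(z>.014)&(z<.026); print("base",rect(W[b]))
f=m&(z>.046)&(z<.0535); f=cv2.morphologyEx(f.astype(np.uint8),cv2.MORPH_OPEN,np.ones((3,3)))>0; f&=(z>.045)&(z<.055);print("face",rect(W[f]),np.median(z[f]))
for n,(a,c) in dict(blue=(100,120),yellow=(20,32)).items():
    h=m&(hsv[...,0]>=a)&(hsv[...,0]<=c)&(hsv[...,1]>120)&(z>.05); P=W[h]; print(n,h.sum(),np.round(P.mean(0),4),np.round(P.min(0),4),np.round(P.max(0),4))
for n,u0,u1 in [("L",342,380),("R",418,458)]:
    k=np.zeros(z.shape,bool);k[int(218*s):int(292*s),int(u0*s):int(u1*s)]=1
    k&=(z>.060)&(z<.075); P=W[k]
    top=P[P[:,2]>.066]; c=top.mean(0); _,_,V=np.linalg.svd(top[:,:2]-c[:2]); print(n,k.sum(),"rect",rect(P),"topline c",np.round(c,4),"dir deg",np.degrees(np.arctan2(V[0,1],V[0,0])), "maxz",np.percentile(P[:,2],[50,95]))
for n,a,c in[("postL",(270,210),(325,265)),("postR",(475,205),(525,260))]:
    k=np.zeros(z.shape,bool);k[int(a[1]*s):int(c[1]*s),int(a[0]*s):int(c[0]*s)]=1
    k&=(z>.03); P=W[k];t=P[P[:,2]>.085]; print(n,np.round(P[:,2].max(),4),"top pts",np.round(t.mean(0),4),len(t),"all mean",np.round(P.mean(0),4),np.round(W[k&(z<.08)].mean(0),4))
for n,a,c in [("shoe",(0,0),(0,0))]: pass
E
```

```text
blue 2208 ((604.4521484375, -360.6517333984375), (123.85343933105469, 163.79139709472656), 1.1998591423034668) z 0.042258355914499834
yellow 1429 ((432.0257263183594, -360.0769958496094), (163.6058349609375, 126.10826873779297), 89.7204818725586) z 0.04232256281943314
base ((512.2532958984375, -31.778366088867188), (110.17491149902344, 210.24964904785156), 11.331143379211426)
face ((512.1989135742188, -31.763057708740234), (60.41548538208008, 112.15335845947266), 11.261614799499512) 0.049422828212241476
blue 646 [0.5391 0.0026 0.0693] [ 0.522  -0.0128  0.0542] [0.5524 0.0216 0.0765]
yellow 629 [ 0.55   -0.0525  0.0694] [ 0.5337 -0.0688  0.0533] [ 0.5639 -0.035   0.0764]
L 931 rect ((494.8359069824219, -5.822299957275391), (55.64311599731445, 23.154354095458984), 11.028188705444336) topline c [ 0.4963 -0.0056  0.0683] dir deg -168.87912267449585 maxz [0.06772676 0.06973451]
R 923 rect ((505.7238464355469, -62.810874938964844), (55.19016647338867, 22.213241577148438), 11.533522605895996) topline c [ 0.5071 -0.0623  0.0683] dir deg -168.13233695428366 maxz [0.06774933 0.0697575 ]
postL 0.0956 top pts [0.4988 0.0417 0.0904] 117 all mean [0.5012 0.0396 0.0717] [0.5029 0.038  0.056 ]
postR 0.0959 top pts [ 0.528  -0.1048  0.0904] 121 all mean [ 0.5292 -0.1033  0.0731] [ 0.5302 -0.1019  0.0567]
```

Run:
```python
from h import *
d=dict(np.load("wrist3.npz"));W=cloud(d);z=W[...,2]
a=np.deg2rad(11.3);X=np.array([np.cos(a),np.sin(a)]);Y=np.array([-X[1],X[0]]);C=np.array([.5122,-.0318])
D=W[...,:2]-C; dx=D@X; dy=D@Y
for n,y0 in [("blue",.029),("yel",-.029)]:
    k=(z>.064)&(z<.085)&(abs(dy-y0)<.004)
    v=np.sort(dx[k]); hd=k&(z>.073); print(n,"shank+head x range",v[:3],v[-3:],"head",np.percentile(dx[hd],[0,2,50,98,100]))
    k=(z>.058)&(z<.085)&(abs(dy-y0)<.02)&(dx<.02)&(dx>-.04); print("  y range",np.percentile(dy[k],[1,50,99]))
x=C-.029*Y; plan([x[0],x[1],.12],a+np.pi/2-np.pi); print(x,C+.029*Y)
```

```text
blue shank+head x range [-0.04964203 -0.04923381 -0.04829743] [0.04425895 0.04430232 0.04432438] head [0.03461148 0.03467282 0.03979118 0.04383722 0.04391576]
  y range [0.0173768  0.02797861 0.04037644]
yel shank+head x range [-0.04946436 -0.04918117 -0.04910308] [0.04443449 0.04444587 0.04445808] head [0.0349385  0.03505941 0.03922744 0.04415136 0.0442453 ]
  y range [-0.04042    -0.02807074 -0.0171292 ]
t 2.4 tcp [ 0.5037 -0.0343  0.2717] xhead -1.3863 tilt z [ 3.e-04 -5.e-04 -1.e+00] q [-0.12 -0.09  1.91 -0.    1.32  1.27]
tool shift [ 0.0281 -0.0091  0.1518] norm 0.155
turn about tool z: -0.0127 alt 3.129 -3.154
[ 0.51788244 -0.06023783] [ 0.50651756 -0.00336217]
```

{"api": "arm_command", "payload": {"rows": [{"xyz": [0.028, -0.011, 0.03], "delta_rot": [0, 0, -0.0127], "gripper": 0.042}, {"xyz": [0, 0, 0.05], "delta_rot": [0, 0, 0], "gripper": 0.042}, {"xyz": [0, 0, 0.05], "delta_rot": [0, 0, 0], "gripper": 0.042}, {"xyz": [0, 0, 0.02], "delta_rot": [0, 0, 0], "gripper": 0.042}, {"xyz": [0, 0, 0], "delta_rot": [0, 0, 0], "gripper": 0.042}, {"xyz": [0, 0, 0], "delta_rot": [0, 0, 0], "gripper": 0.042}]}}

```text
time: 3.0
tool_pos: [0.5201, -0.0596, 0.122]
tcp_rot: [-2.428, 1.993, -0.0]
wrist_force: [0.9, -1.4, 0.3]
width: 0.491
```

Run:
```python
from h import *
shot("wrist","4")
plan([0.5201,-0.0598,0.052],0.1968-np.pi/2)
```

```text
t 3.05 tcp [ 0.5211 -0.0595  0.1233] xhead -1.3744 tilt z [ 2.8e-03 -5.0e-04 -1.0e+00] q [-0.16  0.07  2.04 -0.    1.03  1.21]
tool shift [0.     0.0013 0.0713] norm 0.071
turn about tool z: -0.0004 alt 3.141 -3.142
```

View pics/wrist4.png

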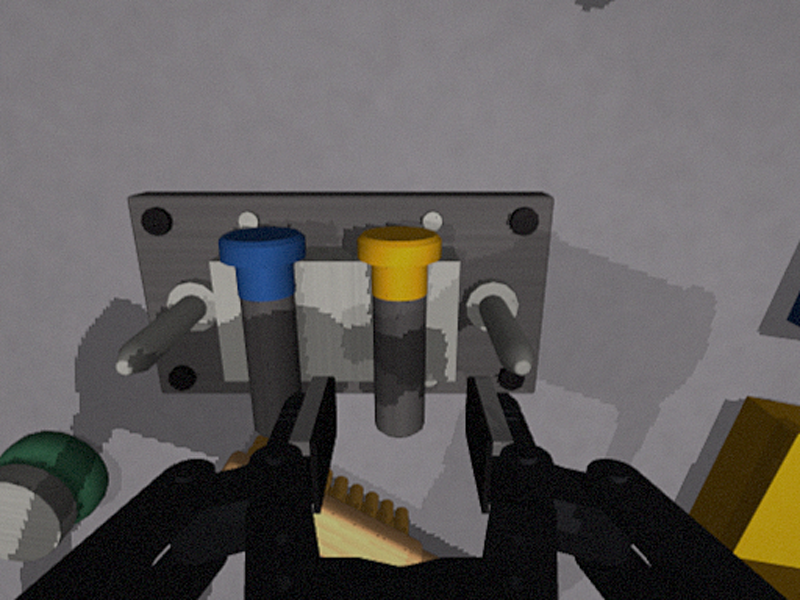

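The yellow shank at (400,360) is centred between the fingertips. Now I'll descend.

{"api": "arm_command", "payload": {"rows": [{"xyz": [0, 0.001, 0.03], "delta_rot": [0, 0, 0], "gripper": 0.042}, {"xyz": [0, 0, 0.025], "delta_rot": [0, 0, 0], "gripper": 0.042}, {"xyz": [0, 0, 0.01], "delta_rot": [0, 0, 0], "gripper": 0.042}, {"xyz": [0, 0, 0.005], "delta_rot": [0, 0, 0], "gripper": 0.042}, {"xyz": [0, 0, 0], "delta_rot": [0, 0, 0], "gripper": 0.042}]}}

```text
time: 3.55
tool_pos: [0.5197, -0.0587, 0.0526]
tcp_rot: [-2.429, 1.991, -0.002]
wrist_force: [0.4, -0.2, 0.5]
width: 0.489
```

Run:
```python
from h import *
plan([0.5201,-0.0598,0.052],0.1968-np.pi/2)
```

```text
t 3.55 tcp [ 0.5197 -0.0587  0.0526] xhead -1.3733 tilt z [ 1.6e-03 -3.0e-04 -1.0e+00] q [-0.16  0.16  2.09 -0.    0.89  1.21]
tool shift [ 0.0011 -0.0002  0.0006] norm 0.001
turn about tool z: 0.0007 alt 3.142 -3.141
```

{"api": "arm_command", "payload": {"rows": [{"xyz": [0, 0, 0], "delta_rot": [0, 0, 0], "gripper": 0.01}, {"xyz": [0, 0, 0], "delta_rot": [0, 0, 0], "gripper": 0.01}, {"xyz": [0, 0, 0], "delta_rot": [0, 0, 0], "gripper": 0.01}, {"xyz": [0, 0, 0], "delta_rot": [0, 0, 0], "gripper": 0.01}, {"xyz": [0, 0, 0], "delta_rot": [0, 0, 0], "gripper": 0.01}], "force": 80}}

```text
time: 4.05
tool_pos: [0.5202, -0.0588, 0.0535]
tcp_rot: [-2.429, 1.991, -0.004]
wrist_force: [-1.5, 0.0, 5.8]
width: 0.244
```

{"api": "arm_command", "payload": {"rows": [{"xyz": [0, 0, -0.01], "delta_rot": [0, 0, 0], "gripper": 0.01}, {"xyz": [0, 0, -0.02], "delta_rot": [0, 0, 0], "gripper": 0.01}, {"xyz": [0, 0, -0.03], "delta_rot": [0, 0, 0], "gripper": 0.01}, {"xyz": [0, 0, -0.03], "delta_rot": [0, 0, 0], "gripper": 0.01}, {"xyz": [0, 0, 0], "delta_rot": [0, 0, 0], "gripper": 0.01}]}}

```text
time: 4.55
tool_pos: [0.5221, -0.059, 0.1464]
tcp_rot: [-2.426, 1.989, -0.012]
wrist_force: [0.3, -0.0, -3.7]
width: 0.244
```

Run:
```python
from h import *
shot("wrist","5")
plan([0.432,-0.36,0.142],np.deg2rad(0))
```

```text
t 4.6 tcp [ 0.5205 -0.0587  0.1439] xhead -1.3732 tilt z [ 5.4e-03 -8.0e-04 -1.0e+00] q [-0.16  0.05  2.02  0.    1.07  1.21]
tool shift [0.2781 0.146  0.0017] norm 0.314
turn about tool z: -1.3732 alt 1.768 -4.515
```

View pics/wrist5.png

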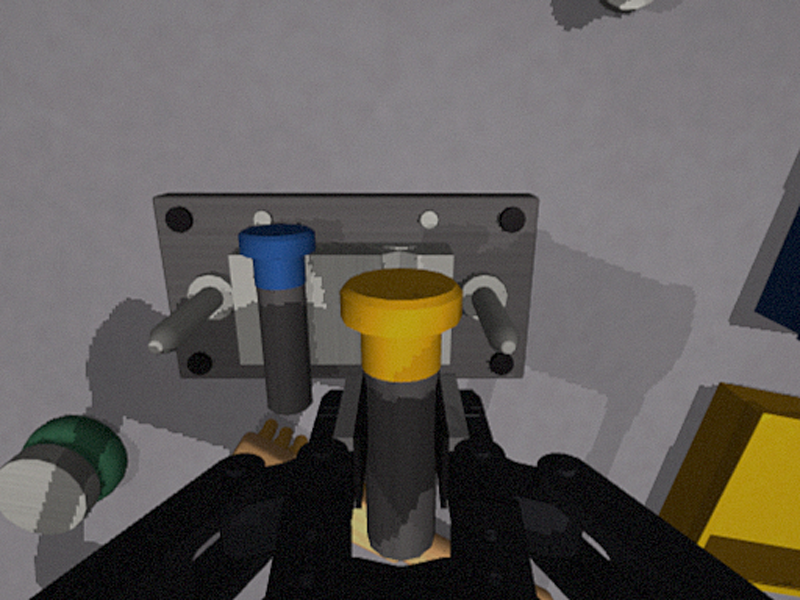

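Yellow is held. I'll carry it to the yellow bin, laying it along the bin's x with the middle at (0.437,-0.360).

{"api": "arm_command", "payload": {"rows": [{"xyz": [0.027, 0.015, 0], "delta_rot": [0, 0, 0], "gripper": 0.01}, {"xyz": [0.042, 0.021, 0], "delta_rot": [0, 0, 0], "gripper": 0.01}, {"xyz": [0.042, 0.021, 0], "delta_rot": [0, 0, 0], "gripper": 0.01}, {"xyz": [0.042, 0.021, 0], "delta_rot": [0, 0, 0], "gripper": 0.01}, {"xyz": [0.042, 0.021, 0], "delta_rot": [0, 0, 0], "gripper": 0.01}, {"xyz": [0.042, 0.021, 0], "delta_rot": [0, 0, 0], "gripper": 0.01}, {"xyz": [0.04, 0.021, 0], "delta_rot": [0, 0, 0.098], "gripper": 0.01}, {"xyz": [0, 0, 0], "delta_rot": [0, 0, 0.1], "gripper": 0.01}, {"xyz": [0, 0, 0], "delta_rot": [0, 0, 0], "gripper": 0.01}, {"xyz": [0, 0, 0], "delta_rot": [0, 0, 0], "gripper": 0.01}]}}

```text
time: 5.6
tool_pos: [0.4336, -0.3564, 0.1393]
tcp_rot: [-2.223, 2.22, 0.007]
wrist_force: [0.6, 0.4, -3.8]
width: 0.245
```

Run:
```python
from h import *
d=shot("wrist","6")
from bins import bins; bins(d)
plan([0.437,-0.36,0.02],-np.pi/2)
```

```text
blue 2654 ((556.1007690429688, -360.92083740234375), (28.08231544494629, 164.86805725097656), 1.139003872871399) z 0.04233829802241648
yellow 3963 ((431.6394348144531, -359.5671691894531), (164.84886169433594, 125.4919204711914), 89.64730834960938) z 0.042386762516425314
t 5.65 tcp [ 0.434  -0.3562  0.1398] xhead -1.5686 tilt z [-0.0022  0.0024 -1.    ] q [-0.73  0.13  1.94  0.    1.08  0.84]
tool shift [ 0.0041 -0.0032  0.1198] norm 0.12
turn about tool z: 0.0022 alt 3.144 -3.139
```

View pics/wrist6.png

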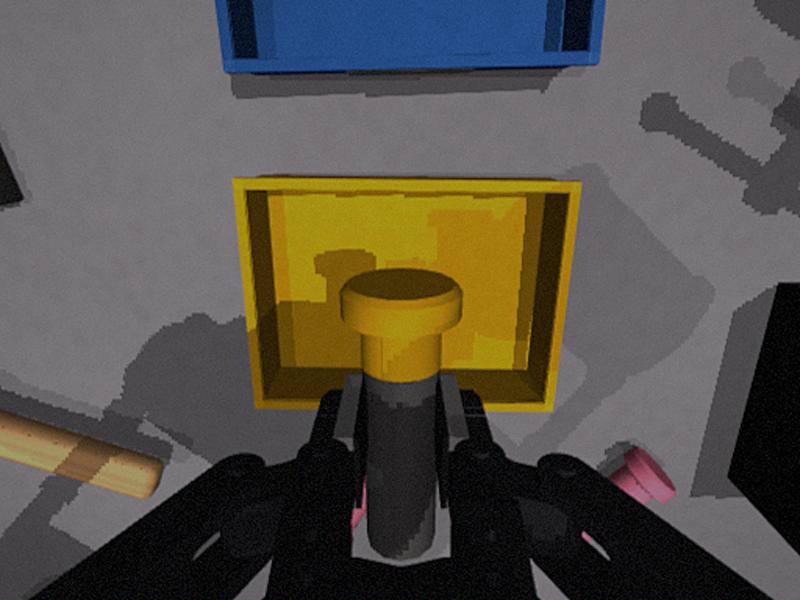

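The pin hangs over the yellow bin, which spans (250–580, 180–410), and the bin estimate repeats. Lowering.

{"api": "arm_command", "payload": {"rows": [{"xyz": [0.004, -0.003, 0.03], "delta_rot": [0, 0, 0], "gripper": 0.01}, {"xyz": [0, 0, 0.035], "delta_rot": [0, 0, 0], "gripper": 0.01}, {"xyz": [0, 0, 0.025], "delta_rot": [0, 0, 0], "gripper": 0.01}, {"xyz": [0, 0, 0.015], "delta_rot": [0, 0, 0], "gripper": 0.01}, {"xyz": [0, 0, 0.006], "delta_rot": [0, 0, 0], "gripper": 0.01}, {"xyz": [0, 0, 0.003], "delta_rot": [0, 0, 0], "gripper": 0.01}, {"xyz": [0, 0, 0], "delta_rot": [0, 0, 0], "gripper": 0.01}]}}

```text
time: 6.35
tool_pos: [0.4386, -0.3621, 0.0284]
tcp_rot: [-2.222, 2.221, -0.002]
wrist_force: [-0.4, 0.1, -4.1]
width: 0.242
```

Run:
```python
from h import *
plan([0.437,-0.36,0.02],-np.pi/2)
from workcell import bot; print(bot.read_state()["wrist_force"])
```

```text
t 6.35 tcp [ 0.4386 -0.3621  0.0284] xhead -1.5705 tilt z [ 0.0012 -0.0011 -1.    ] q [-0.73  0.27  2.   -0.    0.86  0.84]
tool shift [-0.0021  0.0016  0.0084] norm 0.009
turn about tool z: 0.0003 alt 3.142 -3.141
[-0.43175925  0.12049684 -4.05630327]
```

{"api": "arm_command", "payload": {"rows": [{"xyz": [0, 0, 0.003], "delta_rot": [0, 0, 0], "gripper": 0.01}, {"xyz": [0, 0, 0.003], "delta_rot": [0, 0, 0], "gripper": 0.01}, {"xyz": [0, 0, 0.002], "delta_rot": [0, 0, 0], "gripper": 0.01}, {"xyz": [0, 0, 0], "delta_rot": [0, 0, 0], "gripper": 0.01}]}}

```text
time: 6.75
tool_pos: [0.4376, -0.3617, 0.0194]
tcp_rot: [2.221, -2.222, -0.0]
wrist_force: [-0.1, 0.3, -4.6]
width: 0.244
```

{"api": "arm_command", "payload": {"rows": [{"xyz": [0, 0, 0.002], "delta_rot": [0, 0, 0], "gripper": 0.01}, {"xyz": [0, 0, 0], "delta_rot": [0, 0, 0], "gripper": 0.045}, {"xyz": [0, 0, 0], "delta_rot": [0, 0, 0], "gripper": 0.045}, {"xyz": [0, 0, 0], "delta_rot": [0, 0, 0], "gripper": 0.045}, {"xyz": [0, 0, -0.02], "delta_rot": [0, 0, 0], "gripper": 0.042}, {"xyz": [0, 0, -0.05], "delta_rot": [0, 0, 0], "gripper": 0.042}, {"xyz": [0, 0, -0.05], "delta_rot": [0, 0, 0], "gripper": 0.042}]}}

```text
time: 7.45
tool_pos: [0.437, -0.361, 0.1379]
tcp_rot: [2.221, -2.222, -0.004]
wrist_force: [1.4, -1.8, 0.4]
width: 0.496
```

Run:
```python
from h import *
d=shot("wrist","7")
plan([0.5088,-0.0035,0.145],0.1968-np.pi/2)
```

```text
t 7.5 tcp [ 0.442  -0.3655  0.149 ] xhead -1.5712 tilt z [ 0.0103 -0.0093 -0.9999] q [-0.73  0.13  1.92  0.    1.08  0.84]
tool shift [-0.362  -0.0666  0.0013] norm 0.368
turn about tool z: -0.1972 alt 2.944 -3.339
```

View pics/wrist7.png

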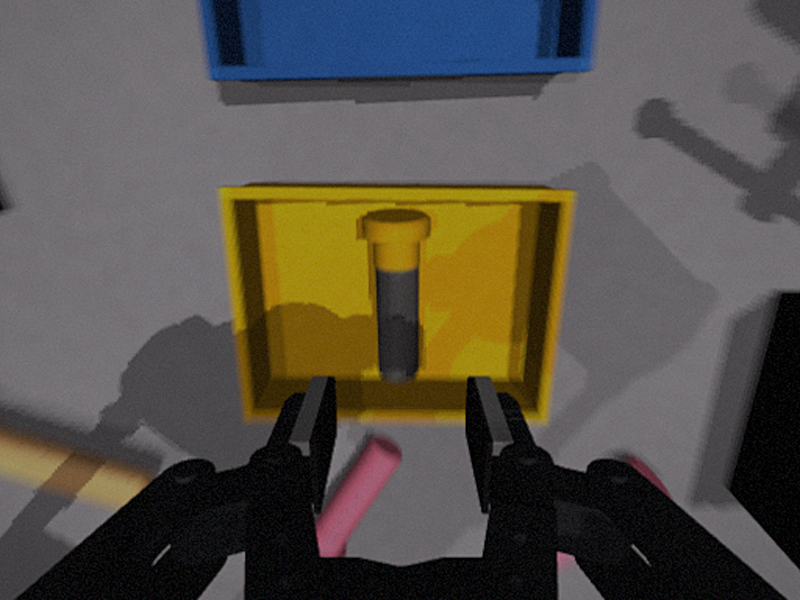

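The yellow pin lies in the yellow bin at about (397,295). Now back to the blue pin.

{"api": "arm_command", "payload": {"rows": [{"xyz": [-0.035, -0.007, 0], "delta_rot": [0, 0, 0], "gripper": 0.042}, {"xyz": [-0.046, -0.009, 0], "delta_rot": [0, 0, 0], "gripper": 0.042}, {"xyz": [-0.046, -0.009, 0], "delta_rot": [0, 0, 0], "gripper": 0.042}, {"xyz": [-0.046, -0.009, 0], "delta_rot": [0, 0, 0], "gripper": 0.042}, {"xyz": [-0.046, -0.009, 0], "delta_rot": [0, 0, 0], "gripper": 0.042}, {"xyz": [-0.046, -0.009, 0], "delta_rot": [0, 0, 0], "gripper": 0.042}, {"xyz": [-0.046, -0.009, 0], "delta_rot": [0, 0, 0], "gripper": 0.042}, {"xyz": [-0.0465, -0.011, 0], "delta_rot": [0, 0, -0.097], "gripper": 0.042}, {"xyz": [0, 0, 0], "delta_rot": [0, 0, -0.1], "gripper": 0.042}, {"xyz": [0, 0, 0], "delta_rot": [0, 0, 0], "gripper": 0.042}, {"xyz": [0, 0, 0], "delta_rot": [0, 0, 0], "gripper": 0.042}]}}

```text
time: 8.6
tool_pos: [0.5101, -0.0044, 0.1377]
tcp_rot: [-2.427, 1.995, -0.001]
wrist_force: [-0.5, 0.5, 0.3]
width: 0.493
```

Run:
```python
from h import *
d=shot("wrist","8")
plan([0.5088,-0.003,0.052],0.1968-np.pi/2)
```

```text
t 8.65 tcp [ 0.51   -0.0049  0.1377] xhead -1.377 tilt z [ 3.e-04 -3.e-04 -1.e+00] q [-0.06  0.03  2.05 -0.    1.06  1.32]
tool shift [-0.0021  0.0008  0.0857] norm 0.086
turn about tool z: -0.003 alt 3.139 -3.145
```

View pics/wrist8.png

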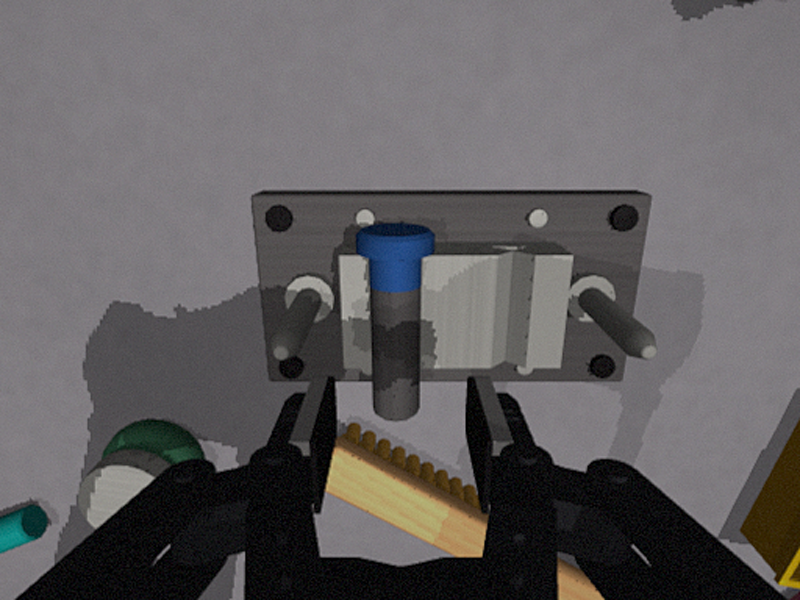

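The blue shank at (396,350) is about 2 mm left of centre, and my shift of x −0.002 corrects that. Descend, close and lift.

{"api": "arm_command", "payload": {"rows": [{"xyz": [-0.002, 0.001, 0.04], "delta_rot": [0, 0, -0.003], "gripper": 0.042}, {"xyz": [0, 0, 0.028], "delta_rot": [0, 0, 0], "gripper": 0.042}, {"xyz": [0, 0, 0.012], "delta_rot": [0, 0, 0], "gripper": 0.042}, {"xyz": [0, 0, 0.005], "delta_rot": [0, 0, 0], "gripper": 0.042}, {"xyz": [0, 0, 0], "delta_rot": [0, 0, 0], "gripper": 0.042}, {"xyz": [0, 0, 0], "delta_rot": [0, 0, 0], "gripper": 0.01}, {"xyz": [0, 0, 0], "delta_rot": [0, 0, 0], "gripper": 0.01}, {"xyz": [0, 0, 0], "delta_rot": [0, 0, 0], "gripper": 0.01}, {"xyz": [0, 0, 0], "delta_rot": [0, 0, 0], "gripper": 0.01}, {"xyz": [0, 0, 0], "delta_rot": [0, 0, 0], "gripper": 0.01}], "force": 80}}

```text
time: 9.65
tool_pos: [0.5099, -0.0018, 0.0545]
tcp_rot: [-2.429, 1.988, -0.002]
wrist_force: [-2.8, 4.1, 5.8]
width: 0.24
```

{"api": "arm_command", "payload": {"rows": [{"xyz": [0, 0, -0.01], "delta_rot": [0, 0, 0], "gripper": 0.01}, {"xyz": [0, 0, -0.02], "delta_rot": [0, 0, 0], "gripper": 0.01}, {"xyz": [0, 0, -0.03], "delta_rot": [0, 0, 0], "gripper": 0.01}, {"xyz": [0, 0, -0.04], "delta_rot": [0, 0, 0], "gripper": 0.01}, {"xyz": [0, 0, -0.01], "delta_rot": [0, 0, 0], "gripper": 0.01}, {"xyz": [0, 0, 0], "delta_rot": [0, 0, 0], "gripper": 0.01}]}}

```text
time: 10.25
tool_pos: [0.5104, -0.0029, 0.1649]
tcp_rot: [-2.429, 1.987, -0.007]
wrist_force: [0.4, 0.1, -3.3]
width: 0.243
```

Run:
```python
from h import *
d=shot("wrist","9")
plan([0.609,-0.361,0.152],np.deg2rad(1.2)-np.pi/2)
```

```text
t 10.3 tcp [ 0.5087 -0.0027  0.1626] xhead -1.3713 tilt z [ 1.2e-03 -4.0e-04 -1.0e+00] q [-0.05  0.    2.03 -0.    1.11  1.32]
tool shift [ 0.371  -0.0273  0.0108] norm 0.372
turn about tool z: 0.1786 alt 3.32 -2.963
```

View pics/wrist9.png

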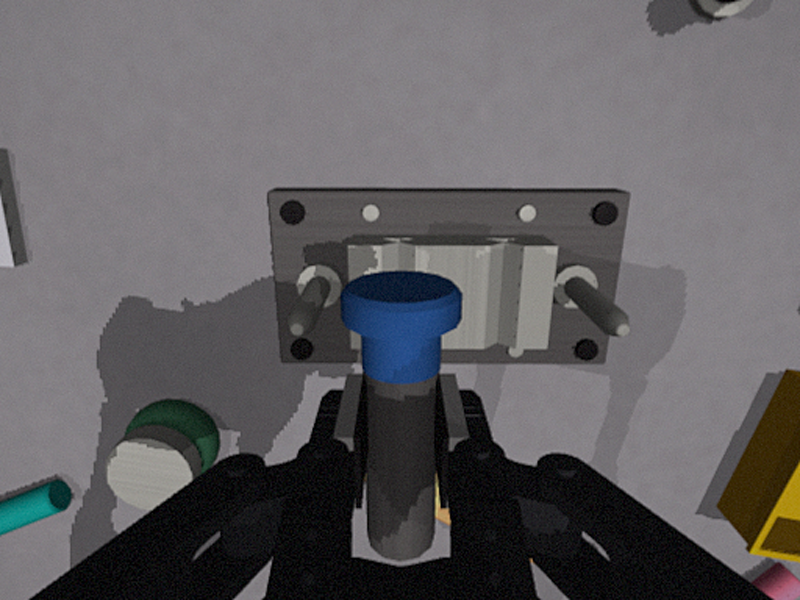

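Blue is held. Moving it to the blue bin.

{"api": "arm_command", "payload": {"rows": [{"xyz": [0.035, -0.003, 0], "delta_rot": [0, 0, 0], "gripper": 0.01}, {"xyz": [0.048, -0.004, 0], "delta_rot": [0, 0, 0], "gripper": 0.01}, {"xyz": [0.048, -0.004, 0], "delta_rot": [0, 0, 0], "gripper": 0.01}, {"xyz": [0.048, -0.004, 0], "delta_rot": [0, 0, 0], "gripper": 0.01}, {"xyz": [0.048, -0.004, 0], "delta_rot": [0, 0, 0], "gripper": 0.01}, {"xyz": [0.048, -0.004, 0], "delta_rot": [0, 0, 0], "gripper": 0.01}, {"xyz": [0.048, -0.002, 0.005], "delta_rot": [0, 0, 0], "gripper": 0.01}, {"xyz": [0.048, -0.002, 0.005], "delta_rot": [0, 0, 0.08], "gripper": 0.01}, {"xyz": [0, 0, 0], "delta_rot": [0, 0, 0.1], "gripper": 0.01}, {"xyz": [0, 0, 0], "delta_rot": [0, 0, 0], "gripper": 0.01}, {"xyz": [0, 0, 0], "delta_rot": [0, 0, 0], "gripper": 0.01}]}}

```text
time: 11.4
tool_pos: [0.607, -0.3596, 0.1492]
tcp_rot: [2.245, -2.197, -0.008]
wrist_force: [0.2, 0.1, -2.9]
width: 0.241
```

Run:
```python
from h import *
d=shot("wrist","10")
from bins import bins; bins(d)
plan([0.609,-0.361,0.0175],np.deg2rad(1.2)-np.pi/2)
```

```text
blue 3987 ((604.3394775390625, -360.237060546875), (125.55291748046875, 164.7384033203125), 1.3307090997695923) z 0.0423351583129771
yellow 5 ((417.9770202636719, -278.23193359375), (1.096348762512207, 3.242067813873291), 84.10881805419922) z 0.04265928357937296
t 11.45 tcp [ 0.6074 -0.3593  0.1502] xhead -1.5487 tilt z [-0.0032  0.0023 -1.    ] q [-0.57  0.38  1.61  0.    1.16  0.98]
tool shift [ 0.002  -0.002   0.1327] norm 0.133
turn about tool z: 0.0011 alt 3.143 -3.14
```

View pics/wrist10.png

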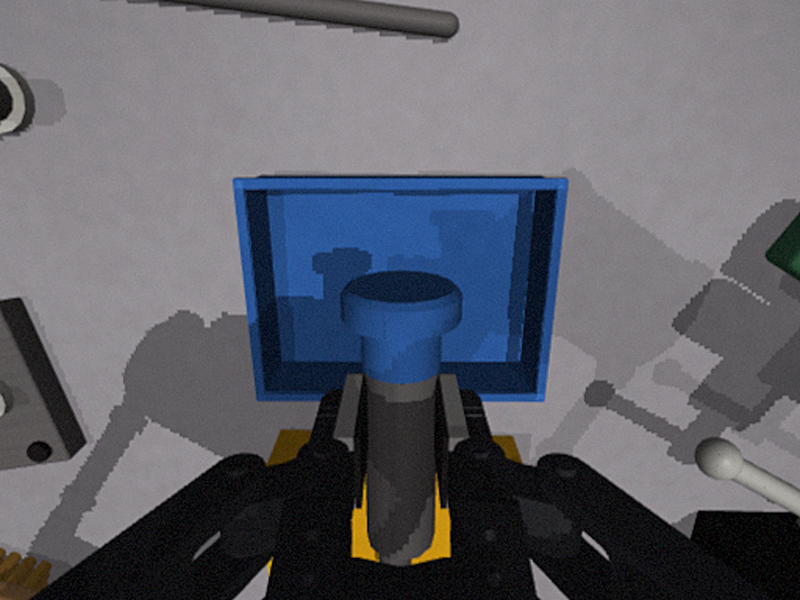

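The pin is over the blue bin, which spans (240–565, 180–400). Lowering.

{"api": "arm_command", "payload": {"rows": [{"xyz": [0.002, -0.002, 0.03], "delta_rot": [0, 0, 0], "gripper": 0.01}, {"xyz": [0, 0, 0.04], "delta_rot": [0, 0, 0], "gripper": 0.01}, {"xyz": [0, 0, 0.03], "delta_rot": [0, 0, 0], "gripper": 0.01}, {"xyz": [0, 0, 0.015], "delta_rot": [0, 0, 0], "gripper": 0.01}, {"xyz": [0, 0, 0.006], "delta_rot": [0, 0, 0], "gripper": 0.01}, {"xyz": [0, 0, 0.003], "delta_rot": [0, 0, 0], "gripper": 0.01}, {"xyz": [0, 0, 0.002], "delta_rot": [0, 0, 0], "gripper": 0.01}, {"xyz": [0, 0, 0], "delta_rot": [0, 0, 0], "gripper": 0.01}, {"xyz": [0, 0, 0], "delta_rot": [0, 0, 0], "gripper": 0.01}]}}

```text
time: 12.35
tool_pos: [0.6116, -0.3635, 0.0283]
tcp_rot: [-2.243, 2.199, -0.004]
wrist_force: [-0.1, -0.1, -3.1]
width: 0.243
```

{"api": "arm_command", "payload": {"rows": [{"xyz": [-0.002, 0.003, 0.003], "delta_rot": [0, 0, 0], "gripper": 0.01}, {"xyz": [0, 0, 0.003], "delta_rot": [0, 0, 0], "gripper": 0.01}, {"xyz": [0, 0, 0.002], "delta_rot": [0, 0, 0], "gripper": 0.01}, {"xyz": [0, 0, 0], "delta_rot": [0, 0, 0], "gripper": 0.01}]}}

```text
time: 12.75
tool_pos: [0.6071, -0.3606, 0.0179]
tcp_rot: [2.243, -2.2, -0.002]
wrist_force: [0.0, -0.4, -2.8]
width: 0.248
```

{"api": "arm_command", "payload": {"rows": [{"xyz": [0, 0, 0], "delta_rot": [0, 0, 0], "gripper": 0.045}, {"xyz": [0, 0, 0], "delta_rot": [0, 0, 0], "gripper": 0.045}, {"xyz": [0, 0, 0], "delta_rot": [0, 0, 0], "gripper": 0.045}, {"xyz": [0, 0, -0.02], "delta_rot": [0, 0, 0], "gripper": 0.045}, {"xyz": [0, 0, -0.05], "delta_rot": [0, 0, 0], "gripper": 0.045}, {"xyz": [0, 0, -0.05], "delta_rot": [0, 0, 0], "gripper": 0.045}, {"xyz": [0, 0, -0.02], "delta_rot": [0, 0, 0], "gripper": 0.045}, {"xyz": [0, 0, 0], "delta_rot": [0, 0, 0], "gripper": 0.045}]}}

```text
time: 13.55
tool_pos: [0.611, -0.363, 0.1658]
tcp_rot: [-2.241, 2.198, -0.018]
wrist_force: [0.1, 0.4, 0.6]
width: 0.525
```

Run:
```python
from h import *
d=shot("wrist","11")
plan([0.48,0.30,0.27])
d=dict(np.load("top0.npz"));W=cloud(d);z=W[...,2]
m=np.zeros(z.shape,bool);s=.64;m[int(285*s):int(345*s),int(205*s):int(310*s)]=1
P=W[m&(z>.008)&(z<.017)];print(rect(P),P.mean(0))
t=W[m&(z>.045)];print(t.mean(0))
```

```text
t 13.6 tcp [ 0.6093 -0.362   0.1622] xhead -1.5513 tilt z [ 0.0054 -0.0034 -1.    ] q [-0.57  0.37  1.6   0.    1.17  0.98]
tool shift [-0.664   0.1158 -0.1107] norm 0.683
((485.49871826171875, 328.5616455078125), (70.8117904663086, 196.23855590820312), 7.884279251098633) [0.4837425  0.33087129 0.01203502]
[0.48442398 0.32942104 0.05545234]
```

View pics/wrist11.png

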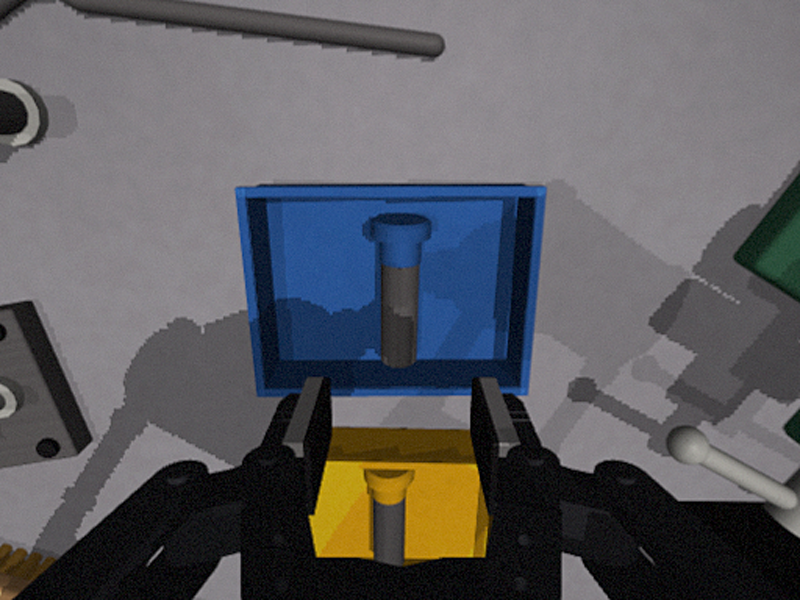

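Both pins now lie in their own bins: blue at (400,300), yellow at (388,520). Next is the top shoe.

{"api": "arm_command", "payload": {"rows": [{"xyz": [-0.035, 0.006, -0.01], "delta_rot": [0, 0, 0], "gripper": 0.06}, {"xyz": [-0.047, 0.008, -0.01], "delta_rot": [0, 0, 0], "gripper": 0.06}, {"xyz": [-0.047, 0.008, -0.01], "delta_rot": [0, 0, 0], "gripper": 0.06}, {"xyz": [-0.047, 0.008, -0.01], "delta_rot": [0, 0, 0], "gripper": 0.06}, {"xyz": [-0.047, 0.008, -0.01], "delta_rot": [0, 0, 0], "gripper": 0.06}, {"xyz": [-0.047, 0.008, -0.01], "delta_rot": [0, 0, 0], "gripper": 0.06}, {"xyz": [-0.047, 0.008, -0.01], "delta_rot": [0, 0, 0], "gripper": 0.06}, {"xyz": [-0.047, 0.008, -0.01], "delta_rot": [0, 0, 0], "gripper": 0.06}, {"xyz": [-0.047, 0.008, -0.01], "delta_rot": [0, 0, 0], "gripper": 0.06}, {"xyz": [-0.047, 0.008, -0.01], "delta_rot": [0, 0, 0], "gripper": 0.06}, {"xyz": [-0.047, 0.008, 0], "delta_rot": [0, 0, 0], "gripper": 0.06}, {"xyz": [-0.047, 0.008, 0], "delta_rot": [0, 0, 0], "gripper": 0.06}]}}

```text
time: 14.8
tool_pos: [0.5014, 0.1907, 0.2569]
tcp_rot: [2.241, -2.198, -0.002]
wrist_force: [1.1, 0.1, -0.5]
width: 0.701
```

{"api": "arm_command", "payload": {"rows": [{"xyz": [-0.047, 0.008, 0], "delta_rot": [0, 0, 0], "gripper": 0.06}, {"xyz": [-0.047, 0.008, 0], "delta_rot": [0, 0, 0], "gripper": 0.06}, {"xyz": [-0.045, 0.008, 0], "delta_rot": [0, 0, -0.06], "gripper": 0.06}, {"xyz": [0, 0, 0], "delta_rot": [0, 0, -0.058], "gripper": 0.06}, {"xyz": [0, 0, 0], "delta_rot": [0, 0, 0], "gripper": 0.06}, {"xyz": [0, 0, 0], "delta_rot": [0, 0, 0], "gripper": 0.06}]}}

```text
time: 15.4
tool_pos: [0.4754, 0.3271, 0.2566]
tcp_rot: [2.365, -2.063, -0.001]
wrist_force: [0.4, -0.4, -0.2]
width: 0.707
```

```bash
cat > shoe.py <<'E'
from h import *
def shoe(d):
    W=cloud(d);z=W[...,2];x,y=W[...,0],W[...,1]
    near=(abs(x-.485)<.09)&(abs(y-.329)<.13)
    hsv=cv2.cvtColor(d["pixels"],cv2.COLOR_RGB2HSV)
    m=near&(z>.0085)&(z<.016); m=(cv2.morphologyEx(m.astype(np.uint8),cv2.MORPH_OPEN,np.ones((3,3)))>0)&(z>.008)&(z<.017)
    print("plate",rect(W[m]),np.median(z[m]))
    t=near&(z>.052)&(z<.062); t=(cv2.morphologyEx(t.astype(np.uint8),cv2.MORPH_OPEN,np.ones((3,3)))>0)&(z>.05)&(z<.064)
    print("tenon",rect(W[t]),np.median(z[t]))
    b=near&(z<.03)&(hsv[...,0]>10)&(hsv[...,0]<32)&(hsv[...,1]>90)
    P=W[b]; print("brass",len(P)); 
    for s in(1,-1):
        Q=P[s*(P[:,1]-.329)>.04]; print(cv2.minEnclosingCircle((Q[:,:2]*1000).astype(np.float32)),Q.mean(0))
E
python3 - <<'E'
from h import *
d=shot("wrist","12")
from shoe import shoe; shoe(d)
plan([0.485,0.329,0.0155],np.deg2rad(-82.1))
E
```

```text
plate ((488.8725280761719, 329.6350402832031), (69.71467590332031, 190.2281036376953), 7.8260416984558105) 0.011475111294237839
tenon ((488.9593505859375, 329.7710876464844), (31.5246524810791, 32.03746032714844), 7.649571895599365) 0.056318789848780554
brass 270
((477.7879638671875, 405.2427978515625), 12.063486099243164) [0.47835904 0.40549812 0.01237405]
((498.6920166015625, 254.34393310546875), 12.329719543457031) [0.49939028 0.25481876 0.01229103]
t 15.45 tcp [0.4757 0.3268 0.2571] xhead -1.4351 tilt z [-0.0019 -0.0015 -1.    ] q [ 0.56  0.07  1.78 -0.    1.29  1.99]
tool shift [-0.0012 -0.01    0.2416] norm 0.242
turn about tool z: -0.0022 alt 3.139 -3.144
```

View pics/wrist12.png

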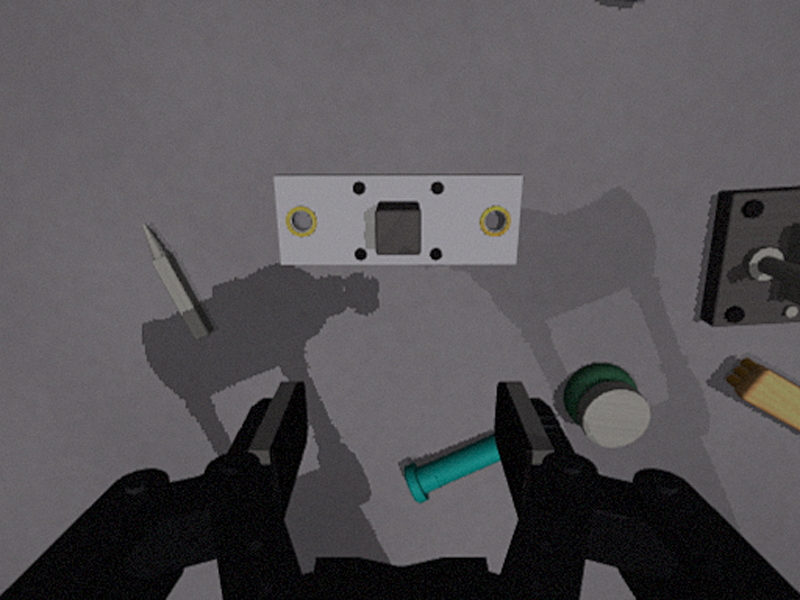

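The shoe lies at (400,222) with its tenon at (398,228). It measures at (0.4889, 0.3297) with yaw 7.75°. Descending partway, then checking.

{"api": "arm_command", "payload": {"rows": [{"xyz": [-0.001, -0.0135, 0.03], "delta_rot": [0, 0, 0], "gripper": 0.06}, {"xyz": [0, 0, 0.045], "delta_rot": [0, 0, 0], "gripper": 0.06}, {"xyz": [0, 0, 0.045], "delta_rot": [0, 0, 0], "gripper": 0.06}, {"xyz": [0, 0, 0.045], "delta_rot": [0, 0, 0], "gripper": 0.06}, {"xyz": [0, 0, 0.01], "delta_rot": [0, 0, 0], "gripper": 0.06}, {"xyz": [0, 0, 0], "delta_rot": [0, 0, 0], "gripper": 0.06}, {"xyz": [0, 0, 0], "delta_rot": [0, 0, 0], "gripper": 0.06}]}}

```text
time: 16.15
tool_pos: [0.491, 0.3309, 0.0856]
tcp_rot: [-2.365, 2.063, -0.001]
wrist_force: [-0.5, 0.5, 0.1]
width: 0.704
```

Run:
```python
from h import *
d=shot("wrist","13")
from shoe import shoe; shoe(d)
plan([0.4889,0.3297,0.0165],-1.4355)
```

```text
plate ((488.6678771972656, 329.8451232910156), (70.93209838867188, 190.8834228515625), 7.945743560791016) 0.011529957029630888
tenon ((488.97808837890625, 329.7442626953125), (32.59113693237305, 32.04299545288086), 8.781547546386719) 0.05638372561021385
brass 761
((478.2939147949219, 405.74603271484375), 12.576412200927734) [0.47823626 0.40546373 0.01241364]
((499.0400390625, 254.89865112304688), 12.2554349899292) [0.49931491 0.25498747 0.01259324]
t 16.2 tcp [0.4916 0.3315 0.0866] xhead -1.4342 tilt z [ 0.0042  0.0026 -1.    ] q [ 0.55  0.24  1.92 -0.    0.98  1.99]
tool shift [0.0015 0.0033 0.07  ] norm 0.07
turn about tool z: 0.0013 alt 3.143 -3.14
```

View pics/wrist13.png

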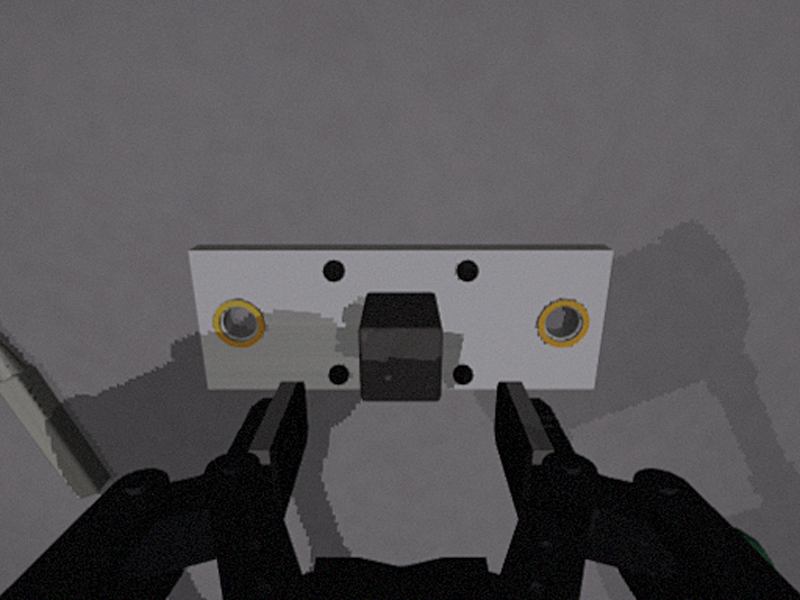

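The tenon at (400,345) is centred between the fingers (307–497). Descending and gripping.

{"api": "arm_command", "payload": {"rows": [{"xyz": [0.0005, 0.001, 0.03], "delta_rot": [0, 0, 0], "gripper": 0.06}, {"xyz": [0, 0.001, 0.025], "delta_rot": [0, 0, 0], "gripper": 0.06}, {"xyz": [0, 0, 0.01], "delta_rot": [0, 0, 0], "gripper": 0.06}, {"xyz": [0, 0, 0.003], "delta_rot": [0, 0, 0], "gripper": 0.06}, {"xyz": [0, 0, 0], "delta_rot": [0, 0, 0], "gripper": 0.06}, {"xyz": [0, 0, 0], "delta_rot": [0, 0, 0], "gripper": 0.06}]}}

```text
time: 16.8
tool_pos: [0.4889, 0.3307, 0.0174]
tcp_rot: [-2.366, 2.062, -0.001]
wrist_force: [0.7, 0.3, 1.0]
width: 0.704
```

Run:
```python
from h import *
plan([0.4889,0.3297,0.0165],-1.4345)
```

```text
t 16.8 tcp [0.4889 0.3307 0.0174] xhead -1.4333 tilt z [ 0.0027  0.0017 -1.    ] q [0.55 0.32 1.96 0.   0.85 1.99]
tool shift [0.001  0.0001 0.0009] norm 0.001
turn about tool z: 0.0012 alt 3.143 -3.14
```

{"api": "arm_command", "payload": {"rows": [{"xyz": [0, 0, 0], "delta_rot": [0, 0, 0], "gripper": 0.02}, {"xyz": [0, 0, 0], "delta_rot": [0, 0, 0], "gripper": 0.02}, {"xyz": [0, 0, 0], "delta_rot": [0, 0, 0], "gripper": 0.02}, {"xyz": [0, 0, 0], "delta_rot": [0, 0, 0], "gripper": 0.02}, {"xyz": [0, 0, 0], "delta_rot": [0, 0, 0], "gripper": 0.02}, {"xyz": [0, 0, 0], "delta_rot": [0, 0, 0], "gripper": 0.02}], "force": 110}}

```text
time: 17.4
tool_pos: [0.4883, 0.3306, 0.0169]
tcp_rot: [-2.367, 2.062, -0.001]
wrist_force: [-0.9, 0.3, 7.5]
width: 0.357
```

{"api": "arm_command", "payload": {"rows": [{"xyz": [0, 0, -0.01], "delta_rot": [0, 0, 0], "gripper": 0.02}, {"xyz": [0, 0, -0.02], "delta_rot": [0, 0, 0], "gripper": 0.02}, {"xyz": [0, 0, -0.03], "delta_rot": [0, 0, 0], "gripper": 0.02}, {"xyz": [0, 0, -0.04], "delta_rot": [0, 0, 0], "gripper": 0.02}, {"xyz": [0, 0, -0.04], "delta_rot": [0, 0, 0], "gripper": 0.02}, {"xyz": [0, 0, -0.01], "delta_rot": [0, 0, 0], "gripper": 0.02}, {"xyz": [0, 0, 0], "delta_rot": [0, 0, 0], "gripper": 0.02}, {"xyz": [0, 0, 0], "delta_rot": [0, 0, 0], "gripper": 0.02}]}}

```text
time: 18.2
tool_pos: [0.4855, 0.3285, 0.1624]
tcp_rot: [2.365, -2.06, -0.002]
wrist_force: [-1.1, -0.2, -9.1]
width: 0.364
```

Run:
```python
from h import *
d=shot("wrist","14")
plan([0.5122,-0.0318,0.165],0.1968-np.pi/2)
```

```text
t 18.25 tcp [0.4851 0.3283 0.1617] xhead -1.4333 tilt z [-0.0057 -0.0036 -1.    ] q [ 0.55  0.15  1.87 -0.    1.13  1.99]
tool shift [ 0.3604  0.0225 -0.0022] norm 0.361
turn about tool z: -0.0593 alt 3.082 -3.201
```

View pics/wrist14.png

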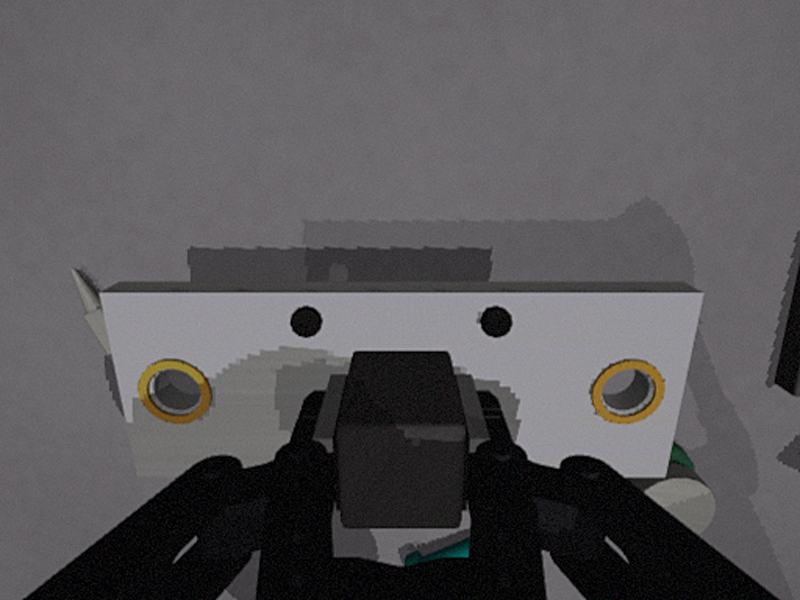

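The shoe is held level, with holes at (175,390) and (627,390). Carrying it over the die at z≈0.165.

{"api": "arm_command", "payload": {"rows": [{"xyz": [0.02, 0.001, 0], "delta_rot": [0, 0, 0], "gripper": 0.02}, {"xyz": [0.035, 0.002, 0], "delta_rot": [0, 0, -0.01], "gripper": 0.02}, {"xyz": [0.04, 0.003, 0], "delta_rot": [0, 0, -0.01], "gripper": 0.02}, {"xyz": [0.04, 0.003, 0], "delta_rot": [0, 0, -0.01], "gripper": 0.02}, {"xyz": [0.04, 0.003, 0], "delta_rot": [0, 0, -0.01], "gripper": 0.02}, {"xyz": [0.04, 0.003, 0], "delta_rot": [0, 0, -0.01], "gripper": 0.02}, {"xyz": [0.04, 0.003, 0], "delta_rot": [0, 0, -0.01], "gripper": 0.02}, {"xyz": [0.04, 0.003, 0], "delta_rot": [0, 0, 0], "gripper": 0.02}, {"xyz": [0.035, 0.002, 0], "delta_rot": [0, 0, 0], "gripper": 0.02}, {"xyz": [0.02, 0.001, 0], "delta_rot": [0, 0, 0], "gripper": 0.02}, {"xyz": [0.01, 0, 0], "delta_rot": [0, 0, 0], "gripper": 0.02}, {"xyz": [0, 0, 0], "delta_rot": [0, 0, 0], "gripper": 0.02}]}}

```text
time: 19.45
tool_pos: [0.524, -0.0298, 0.1632]
tcp_rot: [2.426, -1.993, -0.005]
wrist_force: [0.2, -0.1, -9.0]
width: 0.36
```

{"api": "arm_command", "payload": {"rows": [{"xyz": [0, 0, 0], "delta_rot": [0, 0, 0], "gripper": 0.02}, {"xyz": [0, 0, 0], "delta_rot": [0, 0, 0], "gripper": 0.02}, {"xyz": [0, 0, 0], "delta_rot": [0, 0, 0], "gripper": 0.02}, {"xyz": [0, 0, 0], "delta_rot": [0, 0, 0], "gripper": 0.02}]}}

```text
time: 19.85
tool_pos: [0.5252, -0.028, 0.1656]
tcp_rot: [-2.431, 1.99, 0.0]
wrist_force: [0.7, -0.2, -9.1]
width: 0.362
```

```bash
cat > held.py <<'E'
from h import *
from workcell import bot
def held(d,s,lo,hi):
    W=cloud(d);z=W[...,2]
    M=R.from_rotvec(s["tcp_rot"]).as_matrix(); t=s["tool_pos"]
    near=(np.linalg.norm(W[...,:2]-t[:2],axis=-1)<.15)
    m=near&(z>lo)&(z<hi)&(d["pixels"].min(-1)>90)
    P=W[m]; A=np.c_[P[:,:2],np.ones(len(P))]; c=np.linalg.lstsq(A,P[:,2],rcond=None)[0]
    print("plane slopes",c[:2].round(4),"z at tcp",np.r_[t[:2],1]@c,"rect",rect(P),len(P))
    hsv=cv2.cvtColor(d["pixels"],cv2.COLOR_RGB2HSV)
    b=near&(z>lo-.01)&(z<hi+.006)&(hsv[...,0]>10)&(hsv[...,0]<32)&(hsv[...,1]>90)
    P=W[b];h=[]
    L=(P-t)@M
    for sg in(-1,1):
        Q=P[sg*L[:,0]>.05]; cc,r=cv2.minEnclosingCircle((Q[:,:2]*1000).astype(np.float32)); h.append(np.array(cc)/1000); print("rim",np.round(cc,1),round(r,1),len(Q))
    a,b=h; print("mid",(a+b)/2,"sep",np.linalg.norm(a-b),"dir deg",np.degrees(np.arctan2(*(a-b)[::-1])))
E
python3 - <<'E'
from h import *
s=__import__("workcell").bot.read_state()
d=shot("wrist","15")
from held import held
held(d,s,s["tool_pos"][2]-.015,s["tool_pos"][2]+.005)
plan([0.5122,-0.0318,0.165],0.1968-np.pi/2)
d=shot("top","15");d=shot("scene","15")
E
```

```text
plane slopes [-0.0008 -0.001 ] z at tcp 0.16022577273464855 rect ((525.8155517578125, -28.92144012451172), (70.58209991455078, 191.5992431640625), 11.415757179260254) 28170
rim [510.4  45.9] 13.0 691
rim [ 539.9 -102.6] 13.2 705
mid [ 0.52516876 -0.02832182] sep 0.15141383082835735 dir deg 101.24031967047273
t 19.9 tcp [ 0.5253 -0.0282  0.1657] xhead -1.3721 tilt z [ 2.e-04  1.e-04 -1.e+00] q [-0.1   0.03  1.99  0.    1.12  1.27]
tool shift [0.001  0.0135 0.0007] norm 0.014
turn about tool z: 0.0019 alt 3.143 -3.14
```

View pics/wrist15.png

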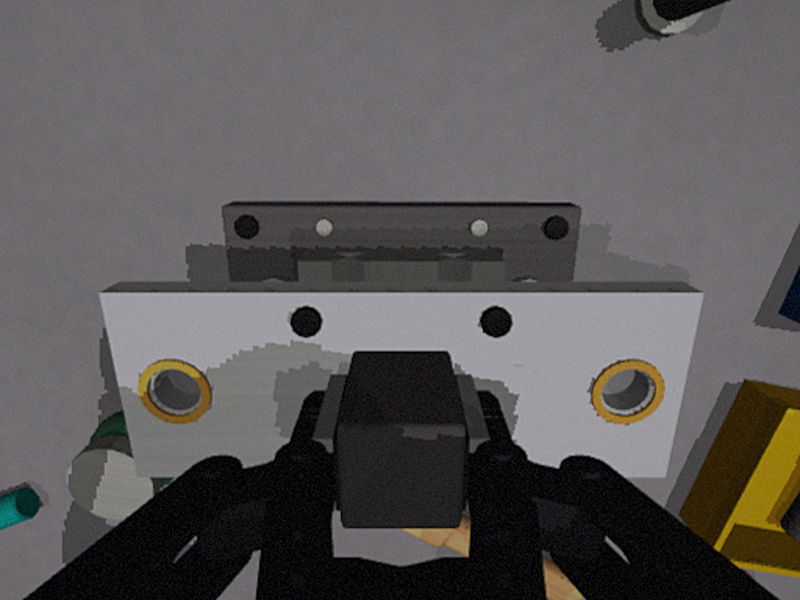

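View pics/scene15.png

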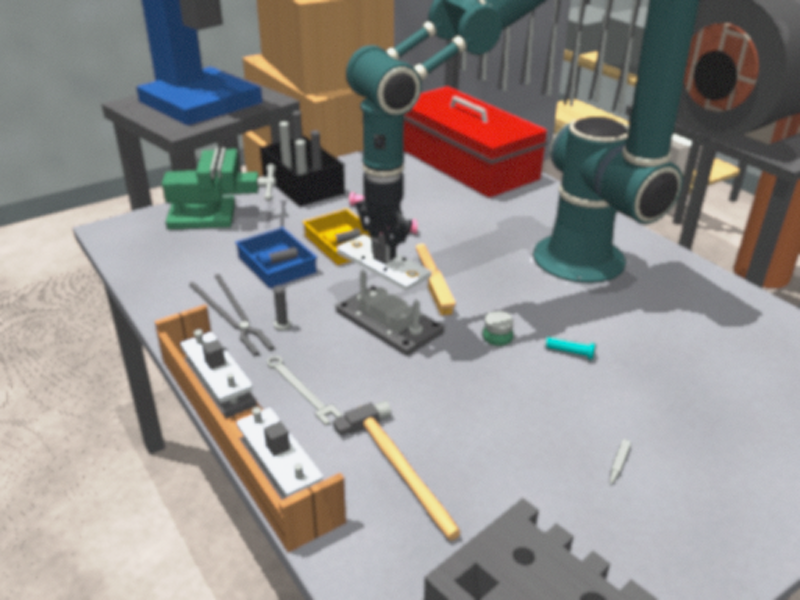

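Measured shoe centre is about (0.5253, -0.0286) at 11.3°, level. I'll shift 13 mm towards the robot onto the die, still above the posts.

{"api": "arm_command", "payload": {"rows": [{"xyz": [0.0005, 0.006, 0], "delta_rot": [0, 0, 0.002], "gripper": 0.02}, {"xyz": [0, 0.0075, 0.01], "delta_rot": [0, 0, 0], "gripper": 0.02}, {"xyz": [0, 0, 0.015], "delta_rot": [0, 0, 0], "gripper": 0.02}, {"xyz": [0, 0, 0.012], "delta_rot": [0, 0, 0], "gripper": 0.02}, {"xyz": [0, 0, 0], "delta_rot": [0, 0, 0], "gripper": 0.02}, {"xyz": [0, 0, 0], "delta_rot": [0, 0, 0], "gripper": 0.02}, {"xyz": [0, 0, 0], "delta_rot": [0, 0, 0], "gripper": 0.02}, {"xyz": [0, 0, 0], "delta_rot": [0, 0, 0], "gripper": 0.02}]}}

```text
time: 20.8
tool_pos: [0.513, -0.0321, 0.1293]
tcp_rot: [-2.427, 1.993, -0.002]
wrist_force: [1.0, 0.1, -8.6]
width: 0.361
```

Run:
```python
from h import *
s=__import__("workcell").bot.read_state()
d=shot("wrist","16")
from held import held
held(d,s,s["tool_pos"][2]-.015,s["tool_pos"][2]+.005)
plan([0.5122,-0.0316,0.117],0.1968-np.pi/2)
A=[.5122-.1955*.076,-.0318+.9807*.076,.095];B=[.5122+.1955*.076,-.0318-.9807*.076,.095]
print(proj(d,[A,B])*800/512)
```

```text
plane slopes [ 0.0005 -0.0012] z at tcp 0.1239280604878183 rect ((513.6929931640625, -33.135040283203125), (71.16830444335938, 191.72665405273438), 11.340213775634766) 28229
rim [498.   41.3] 13.7 690
rim [ 527.9 -107.1] 12.8 704
mid [ 0.5129671  -0.03292499] sep 0.1514233703103828 dir deg 101.39509621835245
t 20.85 tcp [ 0.5129 -0.0321  0.1293] xhead -1.3753 tilt z [ 1.5e-03 -2.0e-04 -1.0e+00] q [-0.11  0.05  2.05  0.    1.04  1.26]
tool shift [-0.0006  0.0006  0.0123] norm 0.012
turn about tool z: -0.0013 alt 3.14 -3.143
[[203.89045183 355.85702606]
 [590.77537158 355.4536527 ]]
```

View pics/wrist16.png

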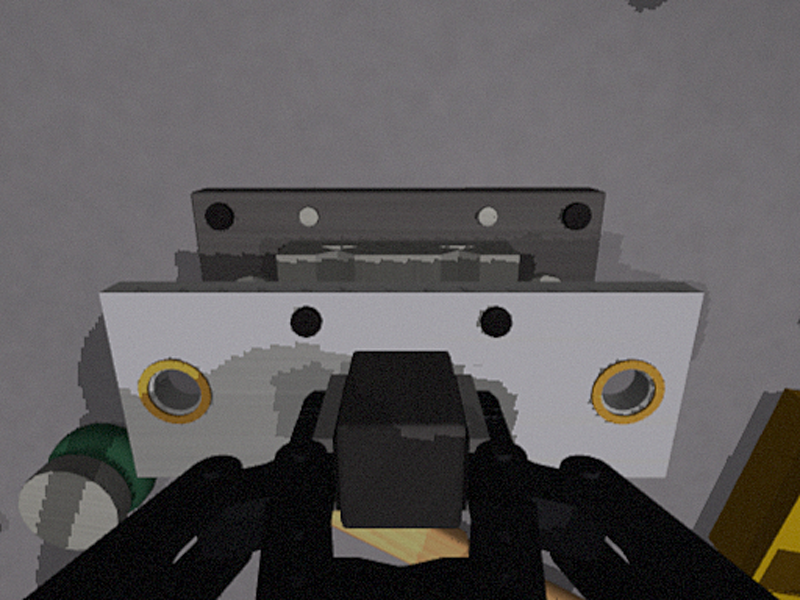

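Remaining error is about 1 mm. I'll apply x −0.001, y +0.0005 and lower slowly past the post noses, watching the force.

{"api": "arm_command", "payload": {"rows": [{"xyz": [-0.001, 0.0005, 0.005], "delta_rot": [0, 0, 0], "gripper": 0.02}, {"xyz": [0, 0, 0.006], "delta_rot": [0, 0, 0], "gripper": 0.02}, {"xyz": [0, 0, 0.004], "delta_rot": [0, 0, 0], "gripper": 0.02}, {"xyz": [0, 0, 0.004], "delta_rot": [0, 0, 0], "gripper": 0.02}, {"xyz": [0, 0, 0.004], "delta_rot": [0, 0, 0], "gripper": 0.02}, {"xyz": [0, 0, 0], "delta_rot": [0, 0, 0], "gripper": 0.02}, {"xyz": [0, 0, 0], "delta_rot": [0, 0, 0], "gripper": 0.02}]}}

```text
time: 21.55
tool_pos: [0.5114, -0.0311, 0.1054]
tcp_rot: [2.427, -1.994, -0.0]
wrist_force: [0.7, 0.5, -8.5]
width: 0.36
```

Run:
```python
from h import *
s=__import__("workcell").bot.read_state()
d=shot("wrist","17")
from held import held
held(d,s,s["tool_pos"][2]-.015,s["tool_pos"][2]+.005)
plan([0.5122,-0.0314,0.08],0.1968-np.pi/2); print(s["wrist_force"],s["torque"])
```

```text
plane slopes [-0.0008 -0.0005] z at tcp 0.09998368875490568 rect ((512.0460815429688, -32.03728485107422), (70.73552703857422, 191.1900177001953), 11.262487411499023) 28318
rim [496.7  43. ] 13.1 708
rim [ 526.4 -106.9] 13.0 716
mid [ 0.51158932 -0.03194987] sep 0.15280800955970558 dir deg 101.20748025982164
t 21.6 tcp [ 0.5116 -0.0312  0.1056] xhead -1.3753 tilt z [ 2.e-04 -0.e+00 -1.e+00] q [-0.11  0.07  2.07  0.    1.    1.27]
tool shift [ 0.0003 -0.0005  0.0256] norm 0.026
turn about tool z: -0.0013 alt 3.14 -3.143
[ 0.72037218  0.53088214 -8.5259496 ] [ 0.03767577 -0.02077448 -0.00545818]
```

View pics/wrist17.png

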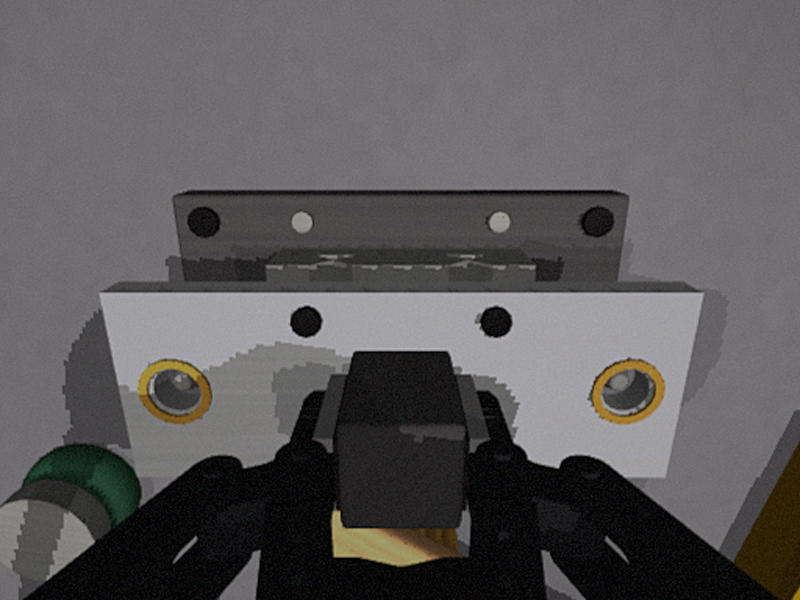

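The post noses now show inside both holes at (182,382) and (618,381), and there is no contact force. Lowering further.

{"api": "arm_command", "payload": {"rows": [{"xyz": [0, -0.0003, 0.004], "delta_rot": [0, 0, 0], "gripper": 0.02}, {"xyz": [0, 0, 0.004], "delta_rot": [0, 0, 0], "gripper": 0.02}, {"xyz": [0, 0, 0.004], "delta_rot": [0, 0, 0], "gripper": 0.02}, {"xyz": [0, 0, 0.003], "delta_rot": [0, 0, 0], "gripper": 0.02}, {"xyz": [0, 0, 0], "delta_rot": [0, 0, 0], "gripper": 0.02}, {"xyz": [0, 0, 0], "delta_rot": [0, 0, 0], "gripper": 0.02}]}}

```text
time: 22.2
tool_pos: [0.5116, -0.0311, 0.0903]
tcp_rot: [2.427, -1.994, -0.001]
wrist_force: [-0.3, 0.1, -9.3]
width: 0.36
```

Run:
```python
from h import *
s=__import__("workcell").bot.read_state()
d=shot("wrist","18")
from held import held
held(d,s,s["tool_pos"][2]-.015,s["tool_pos"][2]+.003)
plan([0.5122,-0.0314,0.068],0.1968-np.pi/2); print(s["wrist_force"],s["torque"])
```

```text
plane slopes [-0.0013 -0.0009] z at tcp 0.08498519032324219 rect ((512.132080078125, -31.871109008789062), (71.1240005493164, 191.73631286621094), 11.179261207580566) 28163
rim [496.5  42.3] 13.3 697
rim [ 526.9 -107.1] 13.1 709
mid [ 0.51170787 -0.03240686] sep 0.1524887378552869 dir deg 101.4904175777494
t 22.25 tcp [ 0.5119 -0.0311  0.0906] xhead -1.3753 tilt z [ 1.e-04 -0.e+00 -1.e+00] q [-0.11  0.09  2.08  0.    0.97  1.27]
tool shift [ 0.0003 -0.0003  0.0226] norm 0.023
turn about tool z: -0.0013 alt 3.14 -3.143
[-0.33274321  0.09541901 -9.30685305] [ 0.05889425 -0.01115384 -0.06068162]
```

View pics/wrist18.png

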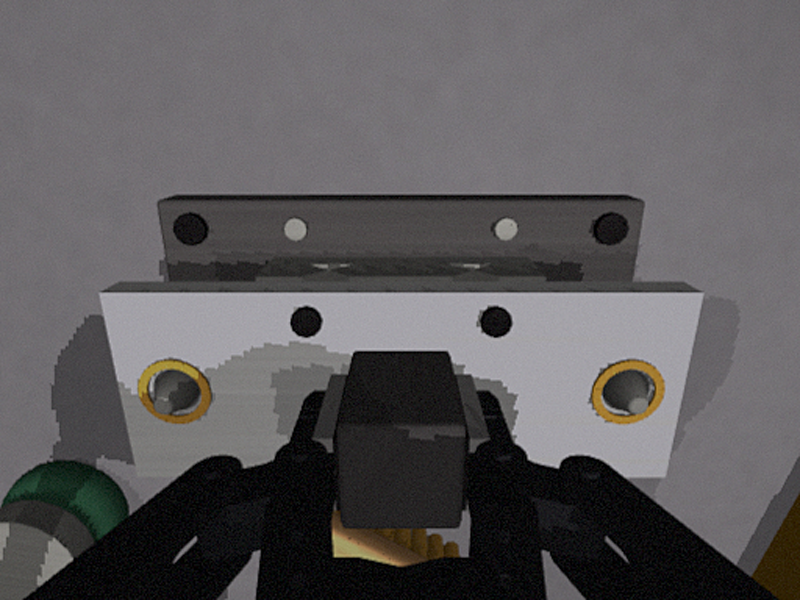

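Both posts are through the holes and the load is still just the shoe's weight. Continuing down towards the block.

{"api": "arm_command", "payload": {"rows": [{"xyz": [0, 0, 0.003], "delta_rot": [0, 0, 0], "gripper": 0.02}, {"xyz": [0, 0, 0.003], "delta_rot": [0, 0, 0], "gripper": 0.02}, {"xyz": [0, 0, 0.003], "delta_rot": [0, 0, 0], "gripper": 0.02}, {"xyz": [0, 0, 0.003], "delta_rot": [0, 0, 0], "gripper": 0.02}, {"xyz": [0, 0, 0.003], "delta_rot": [0, 0, 0], "gripper": 0.02}, {"xyz": [0, 0, 0.003], "delta_rot": [0, 0, 0], "gripper": 0.02}, {"xyz": [0, 0, 0], "delta_rot": [0, 0, 0], "gripper": 0.02}, {"xyz": [0, 0, 0], "delta_rot": [0, 0, 0], "gripper": 0.02}]}}

```text
time: 23.05
tool_pos: [0.5117, -0.0311, 0.0724]
tcp_rot: [2.427, -1.994, -0.0]
wrist_force: [-0.7, 0.0, -8.4]
width: 0.359
```

{"api": "arm_command", "payload": {"rows": [{"xyz": [0, 0, 0.002], "delta_rot": [0, 0, 0], "gripper": 0.02}, {"xyz": [0, 0, 0.001], "delta_rot": [0, 0, 0], "gripper": 0.02}, {"xyz": [0, 0, 0.001], "delta_rot": [0, 0, 0], "gripper": 0.02}, {"xyz": [0, 0, 0], "delta_rot": [0, 0, 0], "gripper": 0.02}, {"xyz": [0, 0, 0], "delta_rot": [0, 0, 0], "gripper": 0.02}]}}

```text
time: 23.55
tool_pos: [0.5117, -0.0311, 0.0685]
tcp_rot: [2.428, -1.994, -0.0]
wrist_force: [0.7, -0.4, -9.1]
width: 0.36
```

{"api": "arm_command", "payload": {"rows": [{"xyz": [0, 0, 0.001], "delta_rot": [0, 0, 0], "gripper": 0.02}, {"xyz": [0, 0, 0.0005], "delta_rot": [0, 0, 0], "gripper": 0.02}, {"xyz": [0, 0, 0], "delta_rot": [0, 0, 0], "gripper": 0.02}, {"xyz": [0, 0, 0], "delta_rot": [0, 0, 0], "gripper": 0.02}]}}

```text
time: 23.95
tool_pos: [0.5118, -0.0311, 0.067]
tcp_rot: [2.428, -1.994, -0.0]
wrist_force: [0.6, 0.3, -8.9]
width: 0.363
```

{"api": "arm_command", "payload": {"rows": [{"xyz": [0, 0, 0.0007], "delta_rot": [0, 0, 0], "gripper": 0.02}, {"xyz": [0, 0, 0.0005], "delta_rot": [0, 0, 0], "gripper": 0.02}, {"xyz": [0, 0, 0], "delta_rot": [0, 0, 0], "gripper": 0.02}, {"xyz": [0, 0, 0], "delta_rot": [0, 0, 0], "gripper": 0.02}]}}

```text
time: 24.35
tool_pos: [0.5118, -0.0311, 0.0669]
tcp_rot: [2.428, -1.994, -0.0]
wrist_force: [-5.1, -0.1, 2.5]
width: 0.362
```

Contact: z stalls at 0.0669 and the load has come off (−8.9 to +2.5 N). I'll check flushness before letting go.

Run:
```python
from h import *
s=__import__("workcell").bot.read_state()
d=shot("wrist","19")
from held import held
held(d,s,s["tool_pos"][2]-.012,s["tool_pos"][2]+.003)
print(s["wrist_force"],s["torque"])
```

```text
plane slopes [-0.0006 -0.0001] z at tcp 0.061548334226985676 rect ((512.45458984375, -31.838180541992188), (70.41813659667969, 191.0011749267578), 11.251861572265625) 26689
rim [497.7  43. ] 12.8 550
rim [ 526.8 -105.8] 13.0 549
mid [ 0.51223793 -0.03138581] sep 0.15160312758947123 dir deg 101.07317516387
[-5.10689612 -0.14575048  2.45051779] [0.23428674 0.75453604 0.0386018 ]
```

{"api": "arm_command", "payload": {"rows": [{"xyz": [0, 0, 0], "delta_rot": [0, 0, 0], "gripper": 0.04}, {"xyz": [0, 0, 0], "delta_rot": [0, 0, 0], "gripper": 0.05}, {"xyz": [0, 0, 0], "delta_rot": [0, 0, 0], "gripper": 0.055}, {"xyz": [0, 0, 0], "delta_rot": [0, 0, 0], "gripper": 0.055}, {"xyz": [0, 0, 0], "delta_rot": [0, 0, 0], "gripper": 0.055}]}}

```text
time: 24.9
tool_pos: [0.5122, -0.0312, 0.0661]
tcp_rot: [-2.427, 1.994, -0.001]
wrist_force: [0.2, -0.5, 0.1]
width: 0.645
```

{"api": "arm_command", "payload": {"rows": [{"xyz": [0, 0, -0.005], "delta_rot": [0, 0, 0], "gripper": 0.055}, {"xyz": [0, 0, -0.015], "delta_rot": [0, 0, 0], "gripper": 0.055}, {"xyz": [0, 0, -0.03], "delta_rot": [0, 0, 0], "gripper": 0.055}, {"xyz": [0, 0, -0.04], "delta_rot": [0, 0, 0], "gripper": 0.055}, {"xyz": [0, 0, -0.04], "delta_rot": [0, 0, 0], "gripper": 0.055}, {"xyz": [0, 0, -0.02], "delta_rot": [0, 0, 0], "gripper": 0.055}, {"xyz": [0, 0, 0], "delta_rot": [0, 0, 0], "gripper": 0.055}, {"xyz": [0, 0, 0], "delta_rot": [0, 0, 0], "gripper": 0.055}]}}

```text
time: 25.7
tool_pos: [0.5118, -0.0311, 0.216]
tcp_rot: [-2.427, 1.994, -0.001]
wrist_force: [0.5, 0.3, -0.7]
width: 0.641
```

Run:
```python
from h import *
s=__import__("workcell").bot.read_state()
d=shot("wrist","20")
from held import held
held(d,s,.055,.067)
W=cloud(d);z=W[...,2];x,y=W[...,0],W[...,1]
n=(abs(x-.512)<.1)&(abs(y+.032)<.13)
b=n&(z>.014)&(z<.026);print("base",rect(W[b])); 
print(s["wrist_force"],s["tool_pos"])
shot("scene","20")
```

```text
plane slopes [0.0002 0.0004] z at tcp 0.061486476842134596 rect ((512.6541748046875, -31.86225128173828), (70.1771011352539, 190.659423828125), 11.208385467529297) 10326
rim [497.2  42.5] 12.1 157
rim [ 526.9 -106. ] 12.2 159
mid [ 0.51208459 -0.03175027] sep 0.15138096331645878 dir deg 101.30794698870459
base ((495.1120300292969, -34.99855041503906), (145.21041870117188, 210.00924682617188), 11.333414077758789)
[ 0.46343179  0.31448951 -0.70280489] [ 0.51181796 -0.03113132  0.21604571]
```

View pics/wrist20.png

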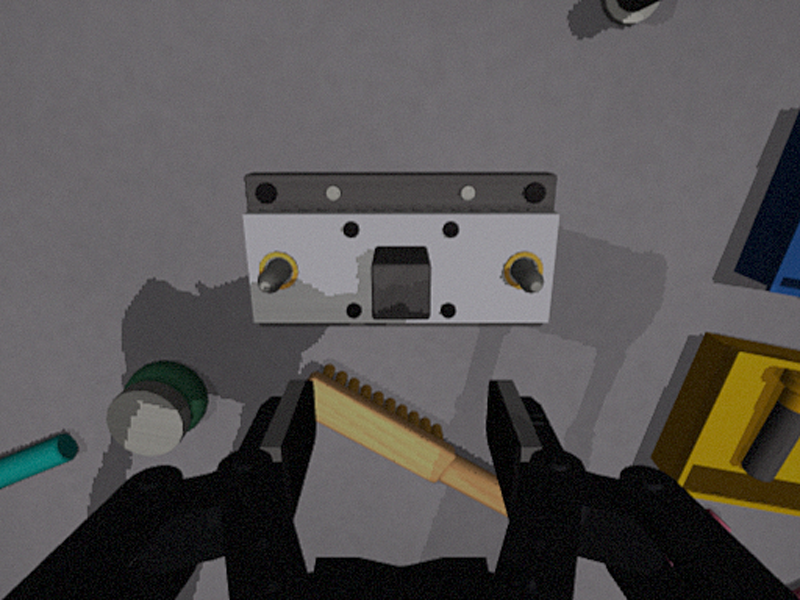

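View pics/scene20.png

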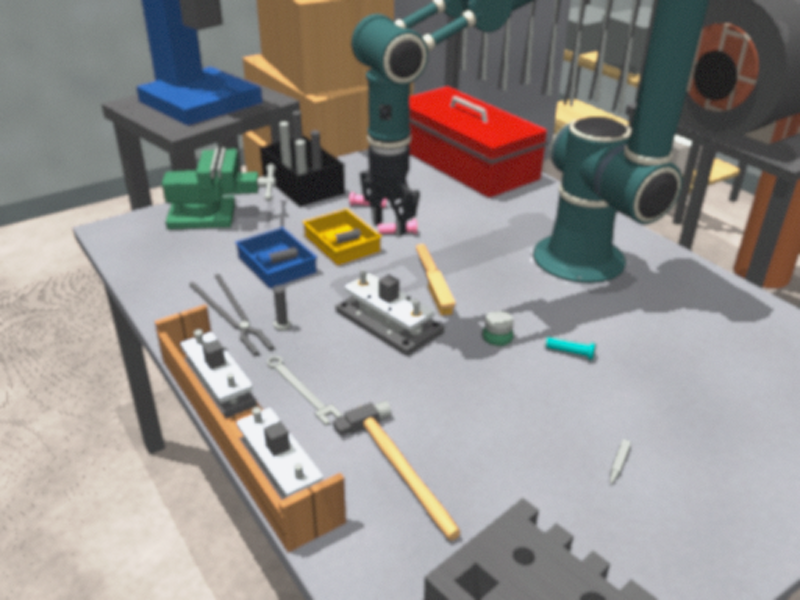

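The plate top is at 0.0615 m (0.062 expected), level and centred. Both posts stand through it at (275,275) and (525,272), both pins are in their bins, and the bystanders look unmoved. Handing in.

```bash
python3 -c "
from workcell import bot; print(bot.finish_job())"
```

```text
the job is handed in; nothing more can be done
None
```

Both hinge pins are in the bins of their colour and the empty die set is closed. I handed the job in at about 26 s of the 72 s allowed; no verdict was reported.

- **Pins:** I gripped each one across the shank, lowered it to about floor height in its bin, and let go there. The pictures afterwards show yellow lying in yellow and blue in blue.
- **Top shoe:** I lowered it over both posts in 1–4 mm steps with no jamming force, until it rested on the block and its weight came off the wrist. Then I released it and backed off to a TCP height of 0.216 m.
- **Last checks:**

| Check | Shoe | Die or expected |
|---|---|---|
| Centre, from the hole rims | (0.5121, -0.0318) | (0.5122, -0.0318) |
| Yaw | 11.2–11.3° | 11.3° |
| Plate top height | 61.5 mm | 62 mm |

The plate slope was under 0.001. The 0.5 mm height difference matches the depth bias I saw on the other surfaces.

- **Failed or disagreed:** My first move call was refused because its rows left out keys, and nothing moved. My last re-fit of the die's base plate came out wrong because it took in nearby points, so I used the earlier fit. I checked that the bystanders had stayed put only by eye in the pictures.

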